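# Fill, cover and cap the mini-cheese mould

### The arm

A 6-joint arm with a two-finger parallel gripper is mounted at the origin on the work surface. World frame = base frame: x ahead of the robot, y to its left, z up, the work surface at z = 0. Lengths are in m, angles in rad, forces in N, time in s.
With the tool pointing down it reaches from about 0.35 to 0.775 m from the base axis. Payload 7.3 kg.
Tool frame: the origin (TCP) lies between the finger pads; the fingertips stand robot.tcp_to_tips ahead of it and the grasp point (between the pads) lies 2 mm behind it (robot.tcp_to_tips is the distance from the TCP to the fingertips, in m); y points along the fingers, x is the direction in which the jaws open and shut, and the axes are right-handed (so a half turn about y gives the same grasp; the last joint's range is limited). The gripper opens to 92 mm and grips with 3 to 60 N. Pads are 19 mm wide; open, the fingers measure 130 mm over their backs; the gripper's body (75 mm by 190 mm) begins 47 mm behind the grasp point.
Start: joints at [1.145, 0.342, 1.524, -0, 1.275, -0.146], TCP at [0.145, 0.505, 0.244] pointing down, gripper open.
Joint ranges: [-2.53, 2.53], [-0.77, 2.02], [0.04, 2.7], [-1, 4.14], [0.28, 2.66], [-3.11, 3.11]. Speed limits (rad/s): [2.57, 2.57, 3.14, 3.14, 3.14, 3.14].

### API

Orientations are given as [roll, pitch, yaw] about the fixed x, y, z axes, in that order (R = Rz(yaw) Ry(pitch) Rx(roll)).
In Python, from cell import status, read_camera, get_calibration, robot gives the robot as it stands.
- The arm moves only by the shell command python3 -m creep 'ROWS' [FORCE]. ROWS is JSON, a list of rows, each an object of numbers: "dx", "dy", "dz": the shift along the tool's x, y, z in m; "rx", "ry", "rz": the turn, a rotation vector about the tool's x, y, z in rad; "gripper": the opening, from 0 (shut) to 1 (fully open). A call has 1 to 20 rows; each row is the pose to reach, as a shift and turn from the pose commanded when the call began, along the tool's axes at that moment; what a row does not reach only later rows make up. A row lasts 1/8 s, in which the tool goes at most 62.5 mm and 10.7 degrees, less where a joint would pass 70% of its speed; a pose out of reach is approached as far as the arm can. A call with a gripper value outside its range is refused whole. The fingers move at their own pace and stop on an object; FORCE is the grip in N (left out, the last holds). Time passes only in rows, so rows that repeat a pose let the fingers close. It gives the time, the measured TCP pose, the force and the opening at its end, in the units of the state.
- status.observe(): the state, without advancing time (a new reading comes with each control period).
- read_camera(name): name is "side" or "top" or "wrist"; returns (picture, depth): 384x512x3 uint8, red, green, blue; 384x512 float32, m along the optical axis (not along the pixel's ray), 0 where there is no reading.
- get_calibration(name): a dict with "fx", "fy", "cx", "cy" (pixels), "D" ([k1, k2, p1, p2, k3] as OpenCV has them; the pictures are not rectified), "xyz" and "rotation" of the camera in the world; the wrist camera has in their place "mount" (4x4, takes a point from camera to tool coordinates, whose origin is the TCP and whose axes are the tool frame's). Camera axes: x right, y down, z forward; pixel columns grow to the right and rows downward; lengths in m; the calibration is good to about 2 mm. A picture is of the moment at which its call begins: read the wrist's pose just before it. get_calibration takes no time and is no camera call.
- robot.hand_in(): hands the job in, once; it reports no verdict.
The state is a dict: "time": time; "qpos": joint angles; "qvel": joint speeds; "joint_efforts": joint torques, N m; "tool_pos": TCP position; "tool_rot": TCP orientation; "contact_force": force on the tool from outside, world axes, zero at the start; "torque": the same for the moment, N m; "opening": finger opening in m.
Only numpy, scipy, OpenCV 4.12 (cv2) and the standard library are available. Lean on these libraries where they do the work, as an engineer would, in place of code of your own. Each camera call takes 0.05 s, during which the arm holds its last target.

### The job

Throw the hopper's lever over so that the trap door drops the three mini cheeses down the chute into the open mould, then swing the lever all the way back so the trap is latched shut. After that, set the matching mould mouth-down, centred rim on rim over the filled one without moving that from its place, and stand the small mould mouth-down in the middle on top of it. Set both down rather than drop them, and leave everything else where it is.

Things in the scene. Friction and masses are not known exactly. Their poses are not given: they have to be found in the camera images.
- dispenser: fixed sheet-metal dispenser: hopper (36 x 62 mm, mouth 268 mm above the table) over a chute, on a 120 x 345 x 10 mm base plate. Origin on the table under the hopper. Own -y: down the chute, to the open mould; -x: the lever's side. The chute (36 mm wide, walls up to 110 mm at its end) stops 50 mm short of the mould's axis: over the mould, keep the fingers on its +x and -x sides
- trap (a joint): trap door under the hopper, one piece with its lever: 0 = shut and latched (start), 1.1 rad = fully open (stops). The weighted lever goes over centre at about 0.55: beyond, it falls open and stays; before, it falls shut and stays latched by its weight. About 1 N at the bar moves it
- trap_grip (a point): middle of the lever's level steel bar, 14 mm thick, 64 mm long along the dispenser's x axis, free to grip or push from above. It swings 95 mm about trap_hinge, in the dispenser's y-z plane: shut it leans 0.55 rad to the dispenser's +y, open 0.55 rad to -y (travel about 99 mm)
- trap_hinge (a point): point on the trap's hinge line straight below the swing of trap_grip; the hinge line runs along the dispenser's x axis. The bar turns about it, going to -y (over the top) to open
- cup_spot (a point): centre of the place on the base plate where the open mould stands, at the chute's end (on the plate's top)
- open_mould_rim (a point): centre of the mouth of the open mould, a white plastic cup standing mouth-up on the base plate at the chute's end: 60 mm high, wall outside 61 mm across, flange round the rim 70 mm across and 5 mm thick, loose, its z axis up out of the mouth; 70 mm above the table
- cover_mould_center (a point): centre, half-way up, of the cover mould: the same white cup as the open mould (60 mm high, wall outside 61 mm across, 70 mm rim flange, 5 mm thick), standing mouth-down on the table, its closed flat end up; z up
- cover_mould_rim (a point): centre of the cover mould's mouth (underneath); z is up when it is mouth-down
- cover_mould_top (a point): centre of the cover mould's closed flat end (on top, 61 mm across)
- small_mould_center (a point): centre, half-way up, of the small mould: a white plastic cup, mouth-down, 45 mm high, wall outside 44 mm across, rim flange 52 mm across and 5 mm thick; z up
- small_mould_rim (a point): centre of the small mould's mouth (underneath); z is up when it is mouth-down
- cheese0_center (a point): centre of a mini cheese, a ball 24 mm across, in the hopper at the start, resting on the trap
- cheese1_center (a point): centre of a mini cheese, a ball 24 mm across, in the hopper at the start, resting on the trap
- cheese2_center (a point): centre of a mini cheese, a ball 24 mm across, in the hopper at the start, resting on the trap
- wide_mould: bystander: a wide, low white plastic mould, mouth-down, 84 mm across, 36 mm high, no flange; origin at the underside's centre
- wheel: bystander: a cheese wheel, 96 mm across, 36 mm high; origin at the underside's centre
- block: bystander: a cheese block 70 x 45 x 45 mm; origin at the underside's centre
- jar: bystander: a closed glass jar, 60 mm across, 85 mm high; origin at the underside's centre
- spatula: bystander: a spatula 240 mm long, lying flat
- weight: bystander: a brass weight, 40 mm across, 30 mm high; origin at the underside's centre
- bowl: bystander: an aluminium bowl, 110 mm across, 45 mm high; origin at the underside's centre
- open_mould: the open mould as a body; origin at the centre of its underside as it stands
- cover_mould: the cover mould as a body; origin at the centre of its underside as it stands
- small_mould: the small mould as a body; origin at the centre of its underside as it stands
Things that resemble listed ones, but are neither listed nor needed, are in the scene too. Leave any black, blue or red look-alike of the small_mould alone.

How it is judged:
By the outcome, as a careful person would: the job done as asked, in the order asked, and still so for the second after the job is handed in, with the robot touching nothing.
It also fails if it takes over 67 s, if anything falls off the work surface, if the arm or the gripper's body presses on something with over 40 N, if the wrist force passes 120 N, or if a joint passes its speed limit or range.

## Working session

There is one attempt and no reset: what is moved stays moved. The work goes in short steps, Python scripts to look and compute and a shell command to move; the robot and the scene stay as the last step left them, time stands still between calls to the robot, and variables do not carry over. Pictures are saved under pics/ and viewed, and the job is handed in when it is done.

```bash
ls; mkdir -p pics; cat > h.py <<'E'
import numpy as np, cv2, json
from scipy.spatial.transform import Rotation as Rn
from cell import status, read_camera, get_calibration, robot
def grab(name):
    s=status.observe(); p,d=read_camera(name); c=get_calibration(name)
    K=np.array([[c['fx'],0,c['cx']],[0,c['fy'],c['cy']],[0,0,1.]]);D=np.array(c['D'],float)
    if 'mount' in c:
        T=np.eye(4);T[:3,:3]=Rn.from_euler('xyz',s['tool_rot']).as_matrix();T[:3,3]=s['tool_pos'];T=T@np.array(c['mount'])
    else:
        T=np.eye(4);r=np.array(c['rotation'],float)
        T[:3,:3]=r if r.shape==(3,3) else Rn.from_euler('xyz',r).as_matrix();T[:3,3]=c['xyz']
    np.savez('last_%s.npz'%name,p=p,d=d,K=K,D=D,T=T)
    return p,d,K,D,T
def load(name):
    z=np.load('last_%s.npz'%name);return [z[k] for k in 'pdKDT']
def cloud(d,K,D,T):
    h,w=d.shape;u,v=np.meshgrid(np.arange(w),np.arange(h))
    n=cv2.undistortPoints(np.stack([u.ravel(),v.ravel()],1).astype(np.float64).reshape(-1,1,2),K,D).reshape(h,w,2)
    X=np.dstack([n[...,0]*d,n[...,1]*d,d])@T[:3,:3].T+T[:3,3]
    X[d<=0]=np.nan
    return X
def proj(P,K,D,T):
    P=np.atleast_2d(P);q=(P-T[:3,3])@T[:3,:3]
    return cv2.projectPoints(q.reshape(-1,1,3),np.zeros(3),np.zeros(3),K,D)[0].reshape(-1,2)
def save(p,f,s=1.5):
    cv2.imwrite('pics/'+f,cv2.resize(p[...,::-1],None,fx=s,fy=s,interpolation=cv2.INTER_CUBIC))
E
python3 - <<'E'
from h import *
s=status.observe();print(s);print(robot.tcp_to_tips)
for n in ('side','top','wrist'):
    p,d,K,D,T=grab(n);save(p,n+'0.png');print(n,K[0,0],D,T[:3,3],T[:3,2])
E
```

```text
pics
{'time': 0.0, 'qpos': array([ 1.14500603e+00,  3.42730292e-01,  1.52503523e+00,  1.69563263e-05,
        1.27537316e+00, -1.45998657e-01]), 'qvel': array([-0.00030816, -0.00018099,  0.00087238, -0.00024036, -0.00030085,
       -0.00010918]), 'joint_efforts': array([-2.75258590e-04, -4.31251502e+01, -2.44213110e+01,  7.17507675e-02,
        5.61498245e-02, -1.34313368e-04]), 'tool_pos': array([0.14479557, 0.504241  , 0.24303465]), 'tool_rot': array([-1.57055537e+00,  1.52722447e-03,  1.29099992e+00]), 'contact_force': array([ 0.05742224,  0.51826804, -0.26769068]), 'torque': array([-0.00410281, -0.02310882, -0.00748731]), 'opening': 0.09168039140892016}
0.017
side 474.8136756840377 [-0.06267483  0.          0.          0.          0.        ] [ 0.10768764 -1.03358354  1.07576387] [ 0.27927536  0.71458141 -0.64138809]
top 365.63477156859824 [-0.00559698  0.          0.          0.          0.        ] [ 0.35351462 -0.01269167  1.38565213] [ 0.12084717 -0.01375627 -0.9925758 ]
wrist 303.7070185418557 [-0.07741193  0.          0.          0.          0.        ] [0.06608335 0.52697871 0.38461254] [ 0.28732565 -0.0851241  -0.9540429 ]
```

View pics/top0.png

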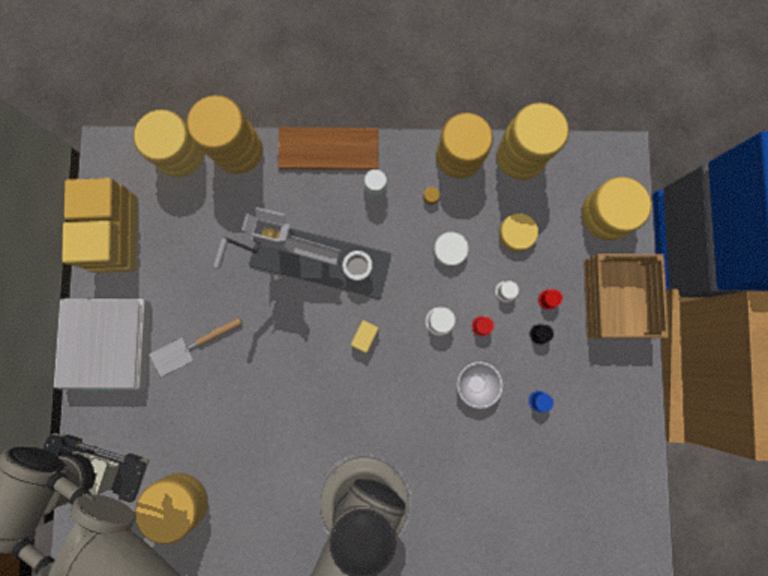

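View pics/side0.png

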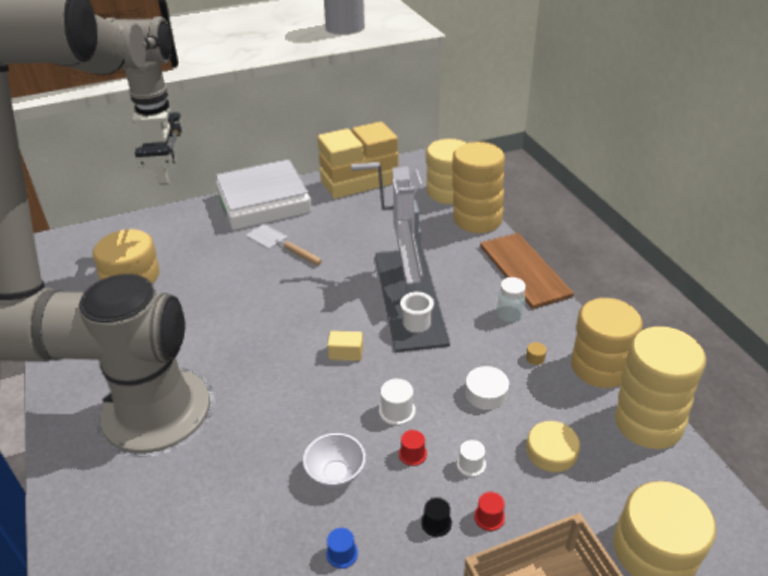

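View pics/wrist0.png

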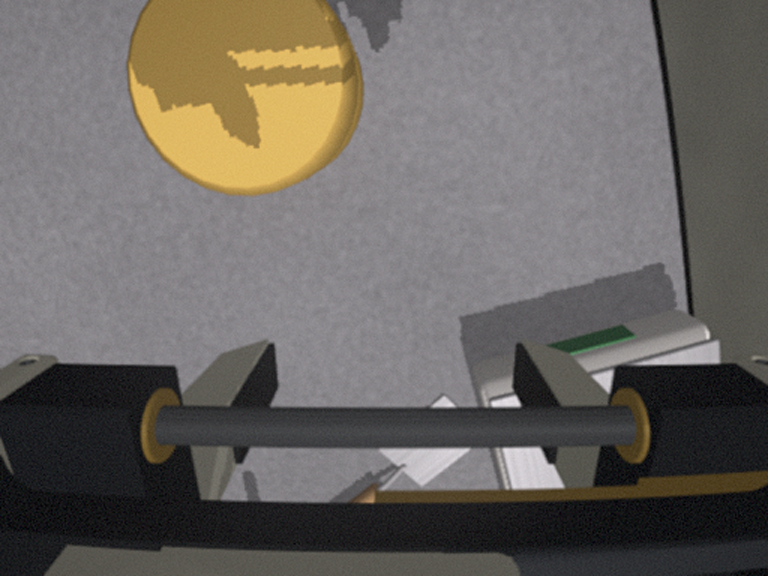

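The top picture (768 px scale) shows: dispenser with hopper at (265,228), chute, open mould at (357,264), lever bar at (220,252). White mouth-down things: (440,321) with flange = cover mould; (451,249) wide without flange = wide_mould; (508,291) white, small = small mould; the red (483,325),(551,298), black (541,333) and blue (541,401) are look-alikes. I'll confirm in crops and measure.

```bash
python3 - <<'E'
from h import *
p,d,K,D,T=load('top')
save(p[120:300,130:400],'topcrop0.png',2.9)
X=cloud(d,K,D,T)
def circ(P):
    A=np.c_[2*P,np.ones(len(P))];b=(P**2).sum(1);s=np.linalg.lstsq(A,b,rcond=None)[0]
    return s[:2],np.sqrt(s[2]+s[:2]@s[:2])
for nm,(u,v) in dict(cover=(440,321),wide=(451,249),small=(508,291),open=(357,264),block=(365,336),bowl=(480,386),jar=(375,180),red1=(483,325),weight=(431,195)).items():
    u/=1.5;v/=1.5
    r=26
    sl=np.s_[int(v-r):int(v+r),int(u-r):int(u+r)]
    Z=X[sl][...,2]; c=X[int(v),int(u)]
    print(nm,'px',c.round(4),'zmax near',np.nanmax(X[int(v)-8:int(v)+8,int(u)-8:int(u)+8,2]).round(4))
print('table',np.nanmedian(X[180:200,200:230,2]))
p,d,K,D,T=load('side')
save(p[80:300,180:400],'sidecrop0.png',2.7)
E
```

```text
cover px [ 0.4349 -0.1806  0.0566] zmax near 0.0665
wide px [ 0.6168 -0.2115  0.0354] zmax near 0.0448
small px [ 0.5104 -0.3498  0.0452] zmax near 0.0528
open px [0.5809 0.0218 0.0141] zmax near 0.075
block px [0.3983 0.0013 0.047 ] zmax near 0.0518
bowl px [ 0.2781 -0.2855  0.0101] zmax near 0.029
jar px [ 0.7782 -0.0224  0.0835] zmax near 0.0926
red1 px [ 0.4287 -0.289   0.0441] zmax near 0.0531
weight px [ 0.7562 -0.1639  0.0338] zmax near 0.0395
table 0.0038104419343276685
```

View pics/topcrop0.png

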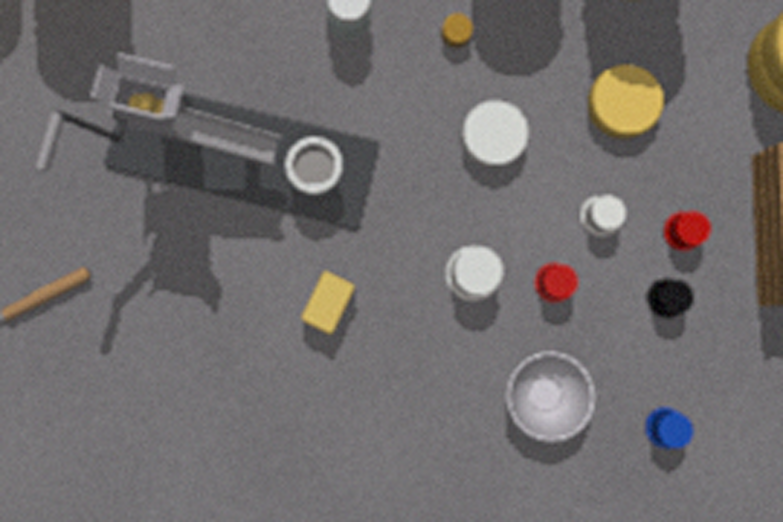

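View pics/sidecrop0.png

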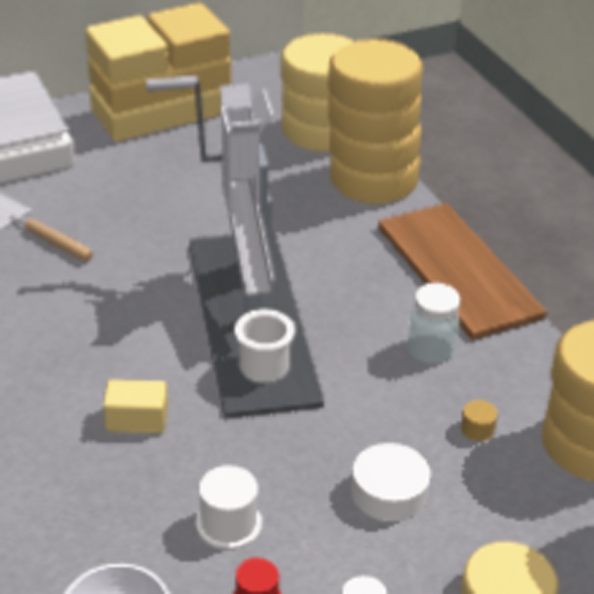

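```bash
python3 - <<'E'
from h import *
def circ(P):
    A=np.c_[2*P,np.ones(len(P))];b=(P**2).sum(1);s=np.linalg.lstsq(A,b,rcond=None)[0]
    return s[:2],np.sqrt(s[2]+s[:2]@s[:2])
def ontoplane(uv,z,K,D,T):
    n=cv2.undistortPoints(np.array(uv,float).reshape(-1,1,2),K,D).reshape(-1,2)
    r=np.c_[n,np.ones(len(n))]@T[:3,:3].T
    return T[:3,3]+r*((z-T[2,3])/r[:,2])[:,None]
for cam in ('top','side'):
    p,d,K,D,T=load(cam); X=cloud(d,K,D,T); hsv=cv2.cvtColor(p,cv2.COLOR_RGB2HSV)
    print(cam,'table near',[np.nanmedian(X[(abs(X[...,0]-x)<.03)&(abs(X[...,1]-y)<.03)][:,2]).round(4) for x,y in ((.45,.2),(.35,-.1),(.6,-.3),(.55,-.1))])
    # top discs by white contour at top z
    for nm,c0,z,R in (('cover',(.435,-.18),.06,.0305),('small',(.51,-.35),.045,.022),('wide',(.617,-.21),.036,.042),('openrim',(.58,.02),.07,.035)):
        q=ontoplane([proj([*c0,z],K,D,T)[0]],z,K,D,T)
        m=(abs(X[...,0]-c0[0])<.055)&(abs(X[...,1]-c0[1])<.055)&(abs(X[...,2]-z)<.010)&(hsv[...,2]>120)&(hsv[...,1]<60)
        m=cv2.morphologyEx(m.astype(np.uint8),cv2.MORPH_CLOSE,np.ones((3,3)))
        cs=cv2.findContours(m,cv2.RETR_EXTERNAL,cv2.CHAIN_APPROX_NONE)[0]
        c=max(cs,key=len)[:,0]; P=ontoplane(c,z,K,D,T)[:,:2]
        h=cv2.convexHull(P.astype(np.float32))[:,0]
        cc,r=circ(P); print(nm,cc.round(4),r.round(4),'want',R,'meanz',np.nanmedian(X[m>0][:,2]).round(4),'cen',np.nanmean(X[m>0][:,:2],0).round(4))
    # bar
    m=(X[...,0]>.45)&(X[...,0]<.75)&(X[...,1]>.15)&(X[...,1]<.36)&(X[...,2]>.15)&(hsv[...,1]<80)
    print('high pts',m.sum())
    q=X[m]; import sys
    o=np.argsort(q[:,1])[::max(1,len(q)//40)]
    np.set_printoptions(suppress=True,linewidth=150)
    print(q[o].round(3).tolist())
E
```

```text
top table near [np.float64(0.0005), np.float64(0.0002), np.float64(0.0005), np.float64(0.0007)]
cover [ 0.4402 -0.1872] 0.0288 want 0.0305 meanz 0.0606 cen [ 0.4402 -0.1872]
small [ 0.516  -0.3536] 0.0201 want 0.022 meanz 0.0452 cen [ 0.516  -0.3535]
wide [ 0.6205 -0.2144] 0.0409 want 0.042 meanz 0.0362 cen [ 0.6203 -0.2144]
openrim [0.5716 0.0198] 0.0334 want 0.035 meanz 0.0703 cen [0.5726 0.0201]
high pts 689
[[0.623, 0.156, 0.269], [0.608, 0.166, 0.264], [0.614, 0.171, 0.254], [0.635, 0.174, 0.258], [0.635, 0.177, 0.257], [0.643, 0.179, 0.266], [0.645, 0.182, 0.268], [0.594, 0.185, 0.159], [0.632, 0.188, 0.246], [0.648, 0.191, 0.27], [0.632, 0.194, 0.232], [0.599, 0.197, 0.246], [0.598, 0.2, 0.174], [0.647, 0.202, 0.261], [0.645, 0.206, 0.257], [0.643, 0.209, 0.254], [0.637, 0.212, 0.183], [0.645, 0.215, 0.256], [0.602, 0.218, 0.184], [0.639, 0.221, 0.189], [0.631, 0.224, 0.191], [0.604, 0.227, 0.206], [0.634, 0.23, 0.18], [0.631, 0.231, 0.206], [0.623, 0.233, 0.213], [0.636, 0.235, 0.252], [0.604, 0.236, 0.176], [0.607, 0.239, 0.179], [0.62, 0.24, 0.253], [0.584, 0.243, 0.19], [0
[... 924 characters left out ...]
0.607, 0.179, 0.237], [0.611, 0.18, 0.228], [0.608, 0.18, 0.229], [0.594, 0.182, 0.227], [0.59, 0.183, 0.176], [0.612, 0.184, 0.17], [0.595, 0.185, 0.173], [0.594, 0.189, 0.242], [0.641, 0.193, 0.255], [0.641, 0.202, 0.258], [0.597, 0.208, 0.175], [0.639, 0.212, 0.249], [0.65, 0.221, 0.264], [0.656, 0.228, 0.267], [0.632, 0.231, 0.255], [0.629, 0.232, 0.247], [0.626, 0.234, 0.239], [0.613, 0.237, 0.245], [0.61, 0.238, 0.245], [0.584, 0.24, 0.175], [0.611, 0.242, 0.239], [0.638, 0.244, 0.262], [0.579, 0.246, 0.188], [0.618, 0.25, 0.26], [0.583, 0.254, 0.199], [0.584, 0.268, 0.194], [0.589, 0.286, 0.251], [0.592, 0.292, 0.262], [0.571, 0.296, 0.257], [0.548, 0.3, 0.261], [0.539, 0.305, 0.252]]
```

```bash
python3 - <<'E'
from h import *
np.set_printoptions(suppress=True,linewidth=150)
for cam in ('top','side'):
    p,d,K,D,T=load(cam); X=cloud(d,K,D,T); hsv=cv2.cvtColor(p,cv2.COLOR_RGB2HSV)
    m=(X[...,0]>.5)&(X[...,0]<.65)&(X[...,1]>.262)&(X[...,1]<.36)&(X[...,2]>.235)
    q=X[m];c=q.mean(0);w=np.linalg.svd(q-c)[2]
    t=(q-c)@w[0]; print(cam,'bar n',len(q),'mean',c,'dir',w[0],'ext',t.min(),t.max(),'mid',c+w[0]*(t.min()+t.max())/2,'zmax',np.percentile(q[:,2],[50,90,98]))
    m=(X[...,0]>.45)&(X[...,0]<.75)&(X[...,1]>-.08)&(X[...,1]<.3)&(X[...,2]>.0)&(X[...,2]<.02)&(hsv[...,2]<75)
    m=cv2.morphologyEx(m.astype(np.uint8),cv2.MORPH_OPEN,np.ones((3,3)))
    cv2.imwrite('pics/plate_%s.png'%cam,m*255)
    q=X[m>0][:,:2]; r=cv2.minAreaRect(q.astype(np.float32)); print(r, 'z',np.median(X[m>0][:,2]))
E
python3 -c "
import cv2,numpy as np
cv2.imwrite('pics/pl.png',np.hstack([cv2.imread('pics/plate_top.png')[100:260,130:330],cv2.imread('pics/plate_side.png')[120:280,200:400]]).repeat(2,0).repeat(2,1))"
```

```text
top bar n 112 mean [0.56779024 0.29549078 0.2598555 ] dir [-0.9238995   0.35556805  0.14135445] ext -0.03486306238580689 0.036110620661682205 mid [0.56721393 0.29571258 0.25994368] zmax [0.26172924 0.26512654 0.26637147]
((0.5593621134757996, 0.10521120578050613), (0.25897520780563354, 0.05923111364245415), 75.53390502929688) z 0.01024591788867446
side bar n 90 mean [0.56544491 0.295496   0.25682402] dir [ 0.94639406 -0.29951076 -0.12096108] ext -0.035511915787294235 0.0301999560699211 mid [0.56293131 0.2962915  0.25714529] zmax [0.25881793 0.2632613  0.26418919]
((0.5510243773460388, 0.10112349689006805), (0.24588924646377563, 0.05165700614452362), 72.13343048095703) z 0.00937777826534747
```

View pics/pl.png

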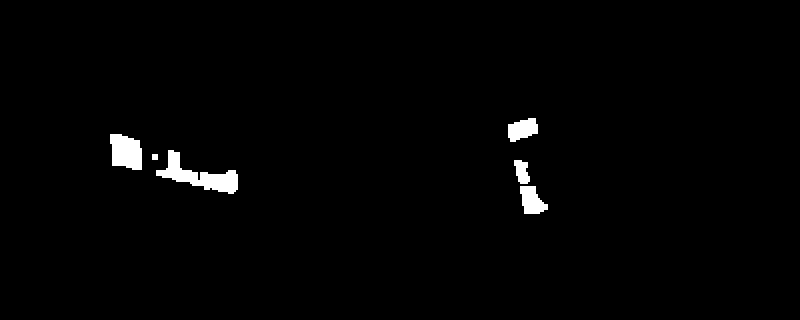

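```bash
cat >> h.py <<'E'
def ontoplane(uv,z,K,D,T):
    n=cv2.undistortPoints(np.array(uv,float).reshape(-1,1,2),K,D).reshape(-1,2)
    r=np.c_[n,np.ones(len(n))]@T[:3,:3].T
    return T[:3,3]+r*((z-T[2,3])/r[:,2])[:,None]
E
python3 - <<'E'
from h import *
np.set_printoptions(suppress=True,linewidth=150)
p,d,K,D,T=load('top')
c=np.array([(107,166),(358,229),(378,145),(185,95)])/2.9+np.array([130,120])-.5
w=ontoplane(c,.01,K,D,T)[:,:2];print(w)
for a,b in ((0,1),(1,2),(2,3)): v=w[b]-w[a];print(np.linalg.norm(v),np.arctan2(v[1],v[0]))
# mouth of open mould relative
p,d,K,D,T=load('side'); 
c=np.array([(190,242),(224,413),(323,403),(276,238)])/2.7+np.array([180,80])-.5
w=ontoplane(c,.01,K,D,T)[:,:2];print(w)
for a,b in ((0,1),(1,2),(2,3)): v=w[b]-w[a];print(np.linalg.norm(v),np.arctan2(v[1],v[0]))
E
```

```text
[[ 0.57728179  0.2936803 ]
 [ 0.49589989 -0.03533249]
 [ 0.60724973 -0.06135703]
 [ 0.67284587  0.19387551]]
0.3389283550947844 -1.813281006610103
0.11435062068208218 -0.22959729708385326
0.2635270395759364 1.3192353148798162
[[ 0.57470963  0.28841594]
 [ 0.4940966  -0.03671558]
 [ 0.60831575 -0.06643503]
 [ 0.68699144  0.25082788]]
0.3349760649277083 -1.8138350054980954
0.11802228401695704 -0.25455231556298885
0.3268724717726026 1.3277172607925452
```

Plate edges give a dispenser yaw of about -0.243 rad in both cameras (338/335 mm × 114–118 mm against 345 × 120). Bar middle is at about (0.563, 0.297, 0.255). I'll move above the bar with the jaws along the dispenser's y and look with the wrist camera.

```bash
python3 -m creep '[{"dy":-0.06,"gripper":0.5},{"dx":-0.02,"dy":-0.09,"dz":-0.05,"ry":-0.037,"gripper":0.5},{"dx":-0.03,"dy":-0.1,"dz":-0.11,"ry":-0.037,"gripper":0.5},{"dx":-0.04,"dy":-0.1,"dz":-0.17,"ry":-0.037,"gripper":0.5},{"dx":-0.05,"dy":-0.1,"dz":-0.23,"ry":-0.037,"gripper":0.5},{"dx":-0.06,"dy":-0.1,"dz":-0.29,"ry":-0.037,"gripper":0.5},{"dx":-0.07,"dy":-0.1,"dz":-0.35,"ry":-0.037,"gripper":0.5},{"dx":-0.08,"dy":-0.1,"dz":-0.41,"ry":-0.037,"gripper":0.5},{"dx":-0.0835,"dy":-0.1,"dz":-0.459,"ry":-0.037,"gripper":0.5},{"dx":-0.0835,"dy":-0.1,"dz":-0.459,"ry":-0.037,"gripper":0.5},{"dx":-0.0835,"dy":-0.1,"dz":-0.459,"ry":-0.037,"gripper":0.5}]'
python3 - <<'E'
from h import *
p,d,K,D,T=grab('wrist');save(p,'w1.png');s=status.observe();print(s['time'],s['tool_pos'],s['tool_rot'],s['opening'])
E
```

```text
0.2 [0.14489744 0.50438918 0.24330962] [-1.57066494e+00  8.82662688e-04  1.29096989e+00] 0.09156193439480897invalid input at $[0]: expected keys dx, dy, dz, rx, ry, rz, gripper
```

View pics/w1.png

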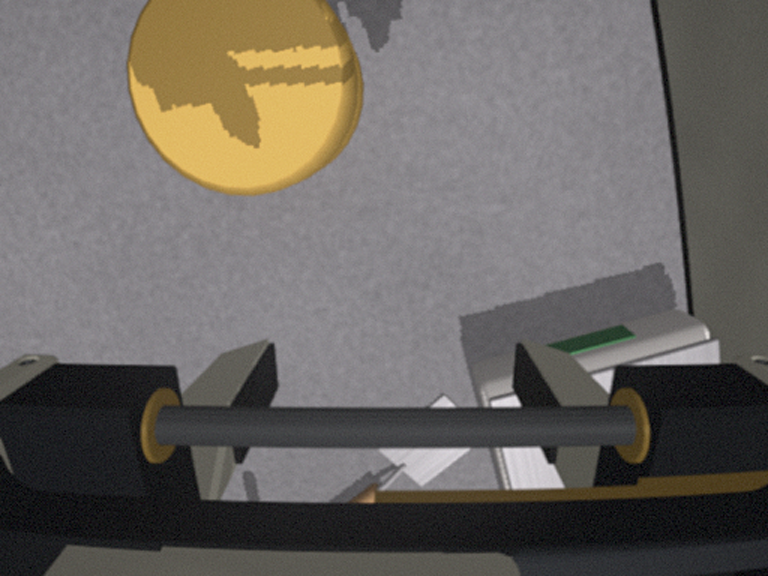

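All seven keys are required in every row. Retrying with them in full.

```bash
python3 -m creep '[{"dx":0,"dy":-0.06,"dz":0,"rx":0,"ry":0,"rz":0,"gripper":0.5},{"dx":-0.02,"dy":-0.09,"dz":-0.05,"rx":0,"ry":-0.037,"rz":0,"gripper":0.5},{"dx":-0.03,"dy":-0.1,"dz":-0.11,"rx":0,"ry":-0.037,"rz":0,"gripper":0.5},{"dx":-0.04,"dy":-0.1,"dz":-0.17,"rx":0,"ry":-0.037,"rz":0,"gripper":0.5},{"dx":-0.05,"dy":-0.1,"dz":-0.23,"rx":0,"ry":-0.037,"rz":0,"gripper":0.5},{"dx":-0.06,"dy":-0.1,"dz":-0.29,"rx":0,"ry":-0.037,"rz":0,"gripper":0.5},{"dx":-0.07,"dy":-0.1,"dz":-0.35,"rx":0,"ry":-0.037,"rz":0,"gripper":0.5},{"dx":-0.08,"dy":-0.1,"dz":-0.41,"rx":0,"ry":-0.037,"rz":0,"gripper":0.5},{"dx":-0.0835,"dy":-0.1,"dz":-0.459,"rx":0,"ry":-0.037,"rz":0,"gripper":0.5},{"dx":-0.0835,"dy":-0.1,"dz":-0.459,"rx":0,"ry":-0.037,"rz":0,"gripper":0.5},{"dx":-0.0835,"dy":-0.1,"dz":-0.459,"rx":0,"ry":-0.037,"rz":0,"gripper":0.5}]'
python3 - <<'E'
from h import *
p,d,K,D,T=grab('wrist');save(p,'w2.png');s=status.observe();print(s['time'],s['tool_pos'],s['tool_rot'],s['opening'])
E
```

```text
time: 1.58
tool_pos: [0.5627, 0.2977, 0.3433]
tool_rot: [-1.57, 0.0, 1.328]
contact_force: [1.0, -0.3, 0.6]
opening: 0.0459
1.625 [0.56220225 0.29816114 0.34376168] [-1.57022692e+00 -1.07851229e-04  1.32884234e+00] 0.045581564978445906
```

View pics/w2.png

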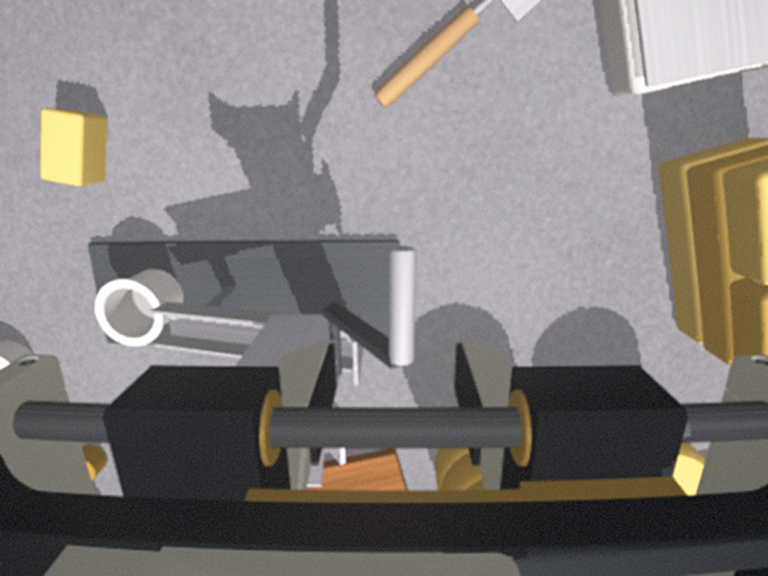

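The wrist picture shows the bar upright at x≈402, rows 248–366, parallel to the tool's z, with the open mould at (130,312) and the plate edge level, so the yaw fits. Measuring the bar in tool axes.

```bash
python3 - <<'E'
from h import *
np.set_printoptions(suppress=True,linewidth=150)
p,d,K,D,T=load('wrist');c=get_calibration('wrist');M=np.array(c['mount'])
X=cloud(d,K,D,M); W=cloud(d,K,D,T)
m=np.zeros(d.shape,bool);m[150:255,245:290]=True
m&=(W[...,2]>.235)&(W[...,2]<.29)
q=X[m];w=W[m];print(m.sum(),'tool med',np.median(q,0),'rng',np.percentile(q,1,0),np.percentile(q,99,0),'world mid',np.median(w,0),'ztop',np.percentile(w[:,2],[50,95]))
lo,hi=np.percentile(q,1,0),np.percentile(q,99,0);print('mid tool',(lo+hi)/2)
print('plate tops',np.nanmedian(W[165:180,100:200,2]))
E
```

```text
1553 tool med [ 0.00193763  0.08117699 -0.00178247] rng [-0.01476901  0.07879358 -0.03482064] [0.01002318 0.10614439 0.0312472 ] world mid [0.56511983 0.30024727 0.2620774 ] ztop [0.2620774  0.26400019]
mid tool [-0.00237292  0.09246898 -0.00178672]
plate tops 0.01079244851263611
```

```bash
python3 -m creep '[{"dx":0.002,"dy":0.04,"dz":0,"rx":0,"ry":0,"rz":0,"gripper":0.5},{"dx":0.002,"dy":0.07,"dz":0,"rx":0,"ry":0,"rz":0,"gripper":0.5},{"dx":0.002,"dy":0.086,"dz":0,"rx":0,"ry":0,"rz":0,"gripper":0.5},{"dx":0.0,"dy":0.086,"dz":0,"rx":0,"ry":0,"rz":0,"gripper":0.5},{"dx":-0.01,"dy":0.085,"dz":0,"rx":0,"ry":0,"rz":0,"gripper":0.5},{"dx":-0.02,"dy":0.083,"dz":0,"rx":0,"ry":0,"rz":0,"gripper":0.5},{"dx":-0.03,"dy":0.08,"dz":0,"rx":0,"ry":0,"rz":0,"gripper":0.5},{"dx":-0.04,"dy":0.078,"dz":0,"rx":0,"ry":0,"rz":0,"gripper":0.5},{"dx":-0.05,"dy":0.076,"dz":0,"rx":0,"ry":0,"rz":0,"gripper":0.5},{"dx":-0.058,"dy":0.075,"dz":0,"rx":0,"ry":0,"rz":0,"gripper":0.5},{"dx":-0.066,"dy":0.076,"dz":0,"rx":0,"ry":0,"rz":0,"gripper":0.5},{"dx":-0.074,"dy":0.078,"dz":0,"rx":0,"ry":0,"rz":0,"gripper":0.5},{"dx":-0.082,"dy":0.08,"dz":0,"rx":0,"ry":0,"rz":0,"gripper":0.5},{"dx":-0.09,"dy":0.083,"dz":0,"rx":0,"ry":0,"rz":0,"gripper":0.5},{"dx":-0.098,"dy":0.085,"dz":0,"rx":0,"ry":0,"rz":0,"gripper":0.5},{"dx":-0.104,"dy":0.086,"dz":0,"rx":0,"ry":0,"rz":0,"gripper":0.5},{"dx":-0.108,"dy":0.086,"dz":0,"rx":0,"ry":0,"rz":0,"gripper":0.5},{"dx":-0.108,"dy":0.086,"dz":0,"rx":0,"ry":0,"rz":0,"gripper":0.5},{"dx":-0.108,"dy":0.086,"dz":0,"rx":0,"ry":0,"rz":0,"gripper":0.5}]'
python3 - <<'E'
from h import *
p,d,K,D,T=grab('wrist');save(p,'w3.png');p,d,K,D,T=grab('side');save(p[60:280,180:400],'s3.png',2.7);p,d,K,D,T=grab('top');save(p[120:220,130:270],'t3.png',5);s=status.observe();print(s['time'],s['tool_pos'],s['contact_force'],s['opening'])
E
```

```text
time: 4.0
tool_pos: [0.5372, 0.1929, 0.2578]
tool_rot: [-1.571, -0.0, 1.328]
contact_force: [0.4, 0.2, 0.4]
opening: 0.0457
4.15 [0.53710727 0.1929671  0.25772615] [ 0.05028062 -0.40674669  0.6216396 ] 0.04587982301009493
```

View pics/w3.png

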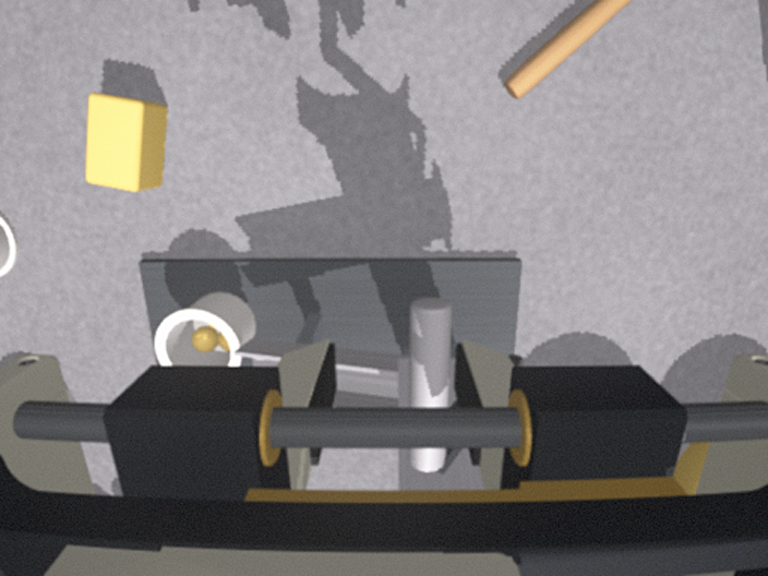

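View pics/s3.png

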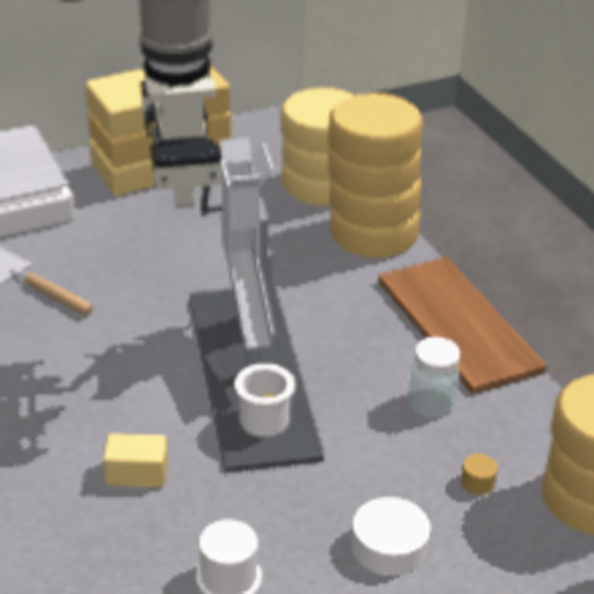

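View pics/t3.png

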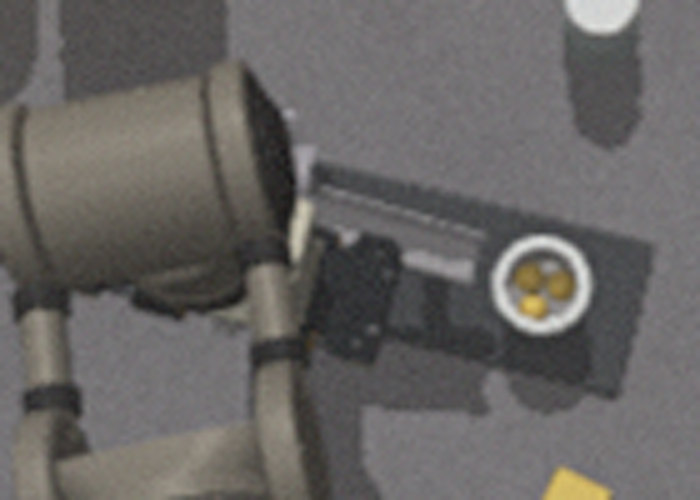

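Three cheeses lie in the open mould (top crop, around (545,285)) and the bar has gone over. Swinging the lever back, following until it is shut.

```bash
python3 -m creep '[{"dx":0.01,"dy":0,"dz":0,"rx":0,"ry":0,"rz":0,"gripper":0.5},{"dx":0.02,"dy":-0.001,"dz":0,"rx":0,"ry":0,"rz":0,"gripper":0.5},{"dx":0.03,"dy":-0.003,"dz":0,"rx":0,"ry":0,"rz":0,"gripper":0.5},{"dx":0.04,"dy":-0.006,"dz":0,"rx":0,"ry":0,"rz":0,"gripper":0.5},{"dx":0.05,"dy":-0.008,"dz":0,"rx":0,"ry":0,"rz":0,"gripper":0.5},{"dx":0.06,"dy":-0.01,"dz":0,"rx":0,"ry":0,"rz":0,"gripper":0.5},{"dx":0.068,"dy":-0.01,"dz":0,"rx":0,"ry":0,"rz":0,"gripper":0.5},{"dx":0.076,"dy":-0.01,"dz":0,"rx":0,"ry":0,"rz":0,"gripper":0.5},{"dx":0.084,"dy":-0.009,"dz":0,"rx":0,"ry":0,"rz":0,"gripper":0.5},{"dx":0.092,"dy":-0.007,"dz":0,"rx":0,"ry":0,"rz":0,"gripper":0.5},{"dx":0.1,"dy":-0.005,"dz":0,"rx":0,"ry":0,"rz":0,"gripper":0.5},{"dx":0.108,"dy":-0.003,"dz":0,"rx":0,"ry":0,"rz":0,"gripper":0.5},{"dx":0.114,"dy":0,"dz":0,"rx":0,"ry":0,"rz":0,"gripper":0.5},{"dx":0.12,"dy":0,"dz":0,"rx":0,"ry":0,"rz":0,"gripper":0.5},{"dx":0.124,"dy":0,"dz":0,"rx":0,"ry":0,"rz":0,"gripper":0.5},{"dx":0.126,"dy":0,"dz":0,"rx":0,"ry":0,"rz":0,"gripper":0.5},{"dx":0.126,"dy":0,"dz":0,"rx":0,"ry":0,"rz":0,"gripper":0.5}]'
python3 - <<'E'
from h import *
np.set_printoptions(suppress=True)
p,d,K,D,T=grab('wrist');save(p,'w4.png');s=status.observe();print(s['time'],s['tool_pos'],s['contact_force'],s['opening'])
W=cloud(d,K,D,T);a=W[...,0]>.5;m=(W[...,2]>.24)&(W[...,2]<.29)&(W[...,0]<.65);m[:,:200]=0;m[:180]=0;
E
```

```text
time: 6.28
tool_pos: [0.5674, 0.3151, 0.2578]
tool_rot: [-1.571, -0.0, 1.328]
contact_force: [0.1, 0.4, -0.1]
opening: 0.0462
6.325 [0.56740882 0.31498116 0.25781868] [ 0.71708627  0.35568279 -0.2963255 ] 0.04582070388551128
```

View pics/w4.png

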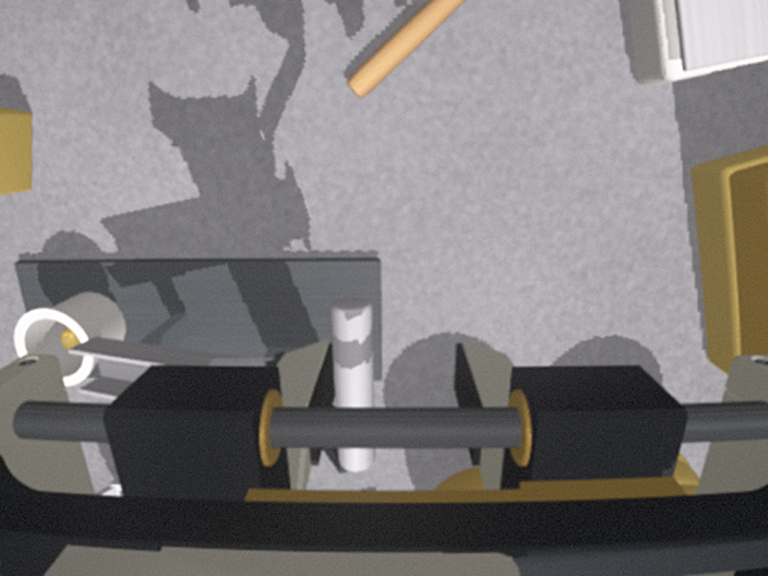

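```bash
python3 -m creep '[{"dx":-0.014,"dy":0,"dz":0,"rx":0,"ry":0,"rz":0,"gripper":0.5},{"dx":-0.016,"dy":-0.03,"dz":0,"rx":0,"ry":0,"rz":0,"gripper":0.5},{"dx":-0.018,"dy":-0.086,"dz":0,"rx":0,"ry":0,"rz":0,"gripper":0.8},{"dx":-0.018,"dy":-0.086,"dz":0,"rx":0,"ry":0,"rz":0,"gripper":0.9},{"dx":-0.018,"dy":-0.086,"dz":0,"rx":0,"ry":0,"rz":0,"gripper":1}]'
python3 - <<'E'
from h import *
np.set_printoptions(suppress=True)
p,d,K,D,T=grab('wrist');save(p,'w5.png');s=status.observe();print(s['time'],s['tool_pos'],s['contact_force'],s['opening'])
W=cloud(d,K,D,T)
M=np.array(get_calibration('wrist')['mount']);X=cloud(d,K,D,M)
m=np.zeros(d.shape,bool);m[150:255,245:290]=True;m&=(W[...,2]>.235)&(W[...,2]<.29)
print(m.sum(),np.median(X[m],0),np.median(W[m],0))
E
```

```text
time: 6.95
tool_pos: [0.5628, 0.2968, 0.3435]
tool_rot: [-1.571, 0.0, 1.327]
contact_force: [0.2, -0.6, -1.0]
opening: 0.0717
7.0 [0.5626448  0.29686592 0.3426151 ] [-0.64710904  0.10480608 -0.16117759] 0.07545101354320893
1555 [ 0.00330187  0.08136901 -0.00180356] [0.56565403 0.3002473  0.26211771]
```

View pics/w5.png

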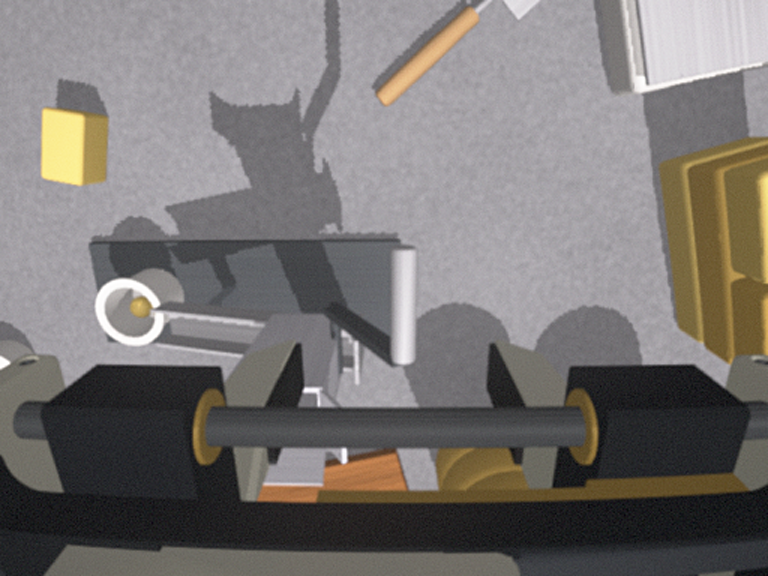

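The bar's measured position is back within 1 mm of its starting one, so the trap is shut. Next I move over to look at the open mould, with the jaws turned along the dispenser's x.

```bash
python3 -m creep '[{"dx":-0.03,"dy":-0.01,"dz":0,"rx":0,"ry":0.1,"rz":0,"gripper":1},{"dx":-0.08,"dy":-0.01,"dz":-0.01,"rx":0,"ry":0.28,"rz":0,"gripper":1},{"dx":-0.13,"dy":-0.01,"dz":-0.02,"rx":0,"ry":0.46,"rz":0,"gripper":1},{"dx":-0.18,"dy":-0.01,"dz":-0.03,"rx":0,"ry":0.64,"rz":0,"gripper":1},{"dx":-0.23,"dy":0,"dz":-0.04,"rx":0,"ry":0.82,"rz":0,"gripper":1},{"dx":-0.27,"dy":0.02,"dz":-0.06,"rx":0,"ry":1.0,"rz":0,"gripper":1},{"dx":-0.31,"dy":0.05,"dz":-0.07,"rx":0,"ry":1.18,"rz":0,"gripper":1},{"dx":-0.329,"dy":0.08,"dz":-0.074,"rx":0,"ry":1.36,"rz":0,"gripper":1},{"dx":-0.329,"dy":0.1,"dz":-0.074,"rx":0,"ry":1.53,"rz":0,"gripper":1},{"dx":-0.329,"dy":0.1,"dz":-0.074,"rx":0,"ry":1.571,"rz":0,"gripper":1},{"dx":-0.329,"dy":0.1,"dz":-0.074,"rx":0,"ry":1.571,"rz":0,"gripper":1},{"dx":-0.329,"dy":0.1,"dz":-0.074,"rx":0,"ry":1.571,"rz":0,"gripper":1}]'
python3 - <<'E'
from h import *
p,d,K,D,T=grab('wrist');save(p,'w6.png');s=status.observe();print(s['time'],s['tool_pos'],s['tool_rot'],s['opening'])
np.savez('open_view.npz',p=p,d=d,K=K,D=D,T=T)
E
```

```text
time: 8.5
tool_pos: [0.5555, -0.0395, 0.2433]
tool_rot: [-1.571, 0.001, -0.242]
contact_force: [-0.2, -0.5, 0.6]
opening: 0.0918
8.55 [ 0.55562817 -0.03947422  0.2435313 ] [-1.57077106e+00  3.55365580e-04 -2.42069431e-01] 0.09166406942734691
```

View pics/w6.png

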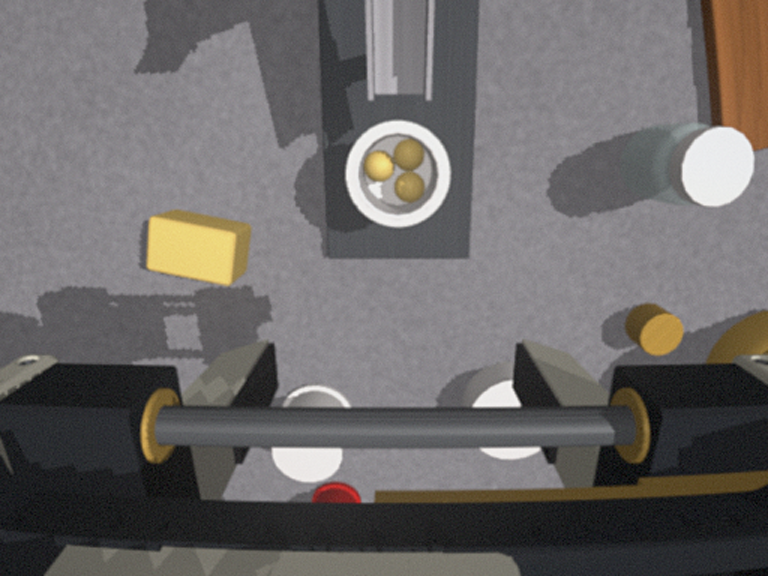

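The wrist view shows the open mould at (398,174), 104 px across, with three cheeses inside it. I now fit its rim and move to the same relative view of the cover mould.

```bash
cat >> h.py <<'E'
def circ(P):
    from scipy.optimize import least_squares
    A=np.c_[2*P,np.ones(len(P))];b=(P**2).sum(1);s=np.linalg.lstsq(A,b,rcond=None)[0]
    x0=[*s[:2],np.sqrt(s[2]+s[:2]@s[:2])]
    f=least_squares(lambda x:np.hypot(P[:,0]-x[0],P[:,1]-x[1])-x[2],x0,loss='soft_l1',f_scale=.0007)
    return f.x[:2],f.x[2],np.std(f.fun)
def disc(p,d,K,D,T,px,z,tol=.012,rpix=60):
    """outer circle of the white disc at world height z around pixel px -> world xy, r"""
    W=cloud(d,K,D,T);hsv=cv2.cvtColor(p,cv2.COLOR_RGB2HSV)
    m=(abs(W[...,2]-z)<tol)&(hsv[...,2]>115)&(hsv[...,1]<50)
    v,u=np.indices(d.shape);m&=np.hypot(u-px[0],v-px[1])<rpix
    m=cv2.morphologyEx(m.astype(np.uint8),cv2.MORPH_OPEN,np.ones((3,3)))
    cs=cv2.findContours(m,cv2.RETR_EXTERNAL,cv2.CHAIN_APPROX_NONE)[0]
    c=max(cs,key=cv2.contourArea)[:,0]
    P=ontoplane(c,z,K,D,T)[:,:2]
    return circ(P),c.mean(0),np.nanmedian(W[m>0][:,2])
def totool(P,z,T,name='wrist'):
    M=np.array(get_calibration('wrist')['mount']);Tt=T@np.linalg.inv(M)
    return (np.array([*P,z])-Tt[:3,3])@Tt[:3,:3]
E
python3 - <<'E'
from h import *
p,d,K,D,T=load('wrist')
r=disc(p,d,K,D,T,(398/1.5,174/1.5),.07);print(r,totool(r[0][0],.07,T))
E
python3 -m creep '[{"dx":-0.02,"dy":0,"dz":-0.05,"rx":0,"ry":0,"rz":0,"gripper":1},{"dx":-0.04,"dy":0,"dz":-0.1,"rx":0,"ry":0,"rz":0,"gripper":1},{"dx":-0.06,"dy":0.0,"dz":-0.16,"rx":0,"ry":0,"rz":0,"gripper":1},{"dx":-0.0776,"dy":0.01,"dz":-0.21,"rx":0,"ry":0,"rz":0,"gripper":1},{"dx":-0.0776,"dy":0.01,"dz":-0.2324,"rx":0,"ry":0,"rz":0,"gripper":1},{"dx":-0.0776,"dy":0.01,"dz":-0.2324,"rx":0,"ry":0,"rz":0,"gripper":1},{"dx":-0.0776,"dy":0.01,"dz":-0.2324,"rx":0,"ry":0,"rz":0,"gripper":1}]'
python3 - <<'E'
from h import *
p,d,K,D,T=grab('wrist');save(p,'w7.png');s=status.observe();print(s['time'],s['tool_pos'],s['tool_rot'],s['opening'])
r=disc(p,d,K,D,T,(265,116),.06,tol=.008);print(r,totool(r[0][0],.06,T))
E
```

```text
((array([0.57135604, 0.01974554]), np.float64(0.03453338050327511), np.float64(0.0004035443118917851)), array([264.85279188, 115.73604061]), np.float64(0.07042340340359549)) [0.00129879 0.17329859 0.06131759]
time: 9.43
tool_pos: [0.4248, -0.2458, 0.2338]
tool_rot: [-1.57, -0.0, -0.242]
contact_force: [0.8, -0.1, 1.4]
opening: 0.0917
9.475 [ 0.4249117  -0.24555408  0.23376275] [-1.57044778e+00 -1.36117646e-04 -2.41735143e-01] 0.09205650550805963
((array([ 0.44021972, -0.18711723]), np.float64(0.02960542812772319), np.float64(0.0004227307311027231)), array([264.37647059, 116.22352941]), np.float64(0.060535595093661965)) [0.00085911 0.17382661 0.06059855]
```

View pics/w7.png

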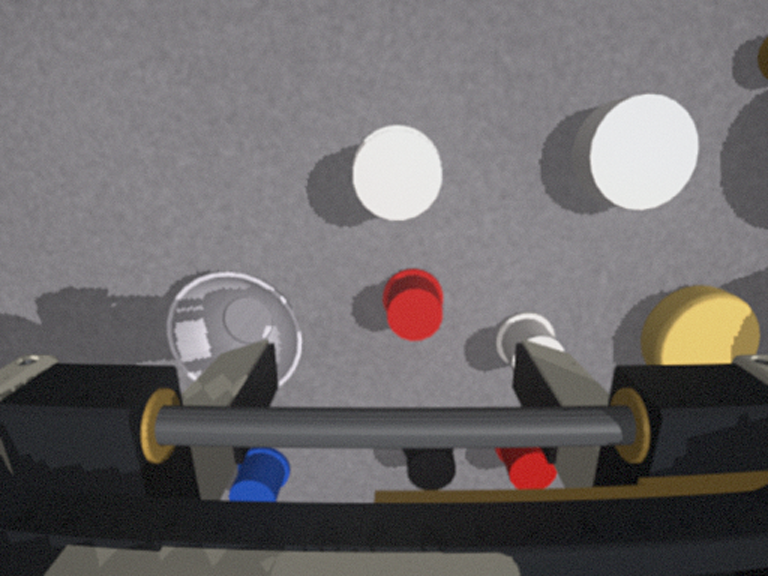

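The cover mould is at (398,172): a white flat end, with a sliver of its flange showing. It lies at tool (0.001, –, 0.0606). Top and wrist cameras agree to 0.3 mm on both moulds. Descending to grip its wall.

```bash
python3 -m creep '[{"dx":0.001,"dy":0.0,"dz":0.05,"rx":0,"ry":0,"rz":0,"gripper":1},{"dx":0.001,"dy":0.05,"dz":0.0606,"rx":0,"ry":0,"rz":0,"gripper":1},{"dx":0.001,"dy":0.1,"dz":0.0606,"rx":0,"ry":0,"rz":0,"gripper":1},{"dx":0.001,"dy":0.14,"dz":0.0606,"rx":0,"ry":0,"rz":0,"gripper":1},{"dx":0.001,"dy":0.17,"dz":0.0606,"rx":0,"ry":0,"rz":0,"gripper":1},{"dx":0.001,"dy":0.19,"dz":0.0606,"rx":0,"ry":0,"rz":0,"gripper":1},{"dx":0.001,"dy":0.1995,"dz":0.0606,"rx":0,"ry":0,"rz":0,"gripper":1},{"dx":0.001,"dy":0.1995,"dz":0.0606,"rx":0,"ry":0,"rz":0,"gripper":1},{"dx":0.001,"dy":0.1995,"dz":0.0606,"rx":0,"ry":0,"rz":0,"gripper":0.72}]' 12
python3 - <<'E'
from h import *
p,d,K,D,T=grab('wrist');save(p,'w8.png');s=status.observe();print(s['time'],s['tool_pos'],s['tool_rot'],s['opening'],s['contact_force'])
E
```

```text
time: 10.6
tool_pos: [0.4407, -0.1879, 0.035]
tool_rot: [-1.571, -0.002, -0.242]
contact_force: [-0.8, -0.1, -1.0]
opening: 0.0863
10.65 [ 0.44072319 -0.18805228  0.03506872] [-1.57127999 -0.00175764 -0.24272929] 0.0822523302485213 [0.37919498 0.14538261 1.84259649]
```

View pics/w8.png

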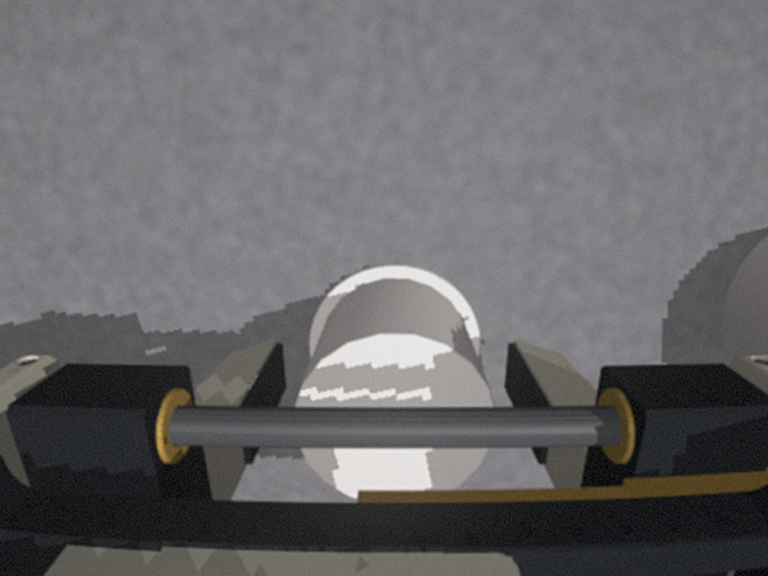

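The mould is centred between the pads (pads at 285/508, wall 300/492). Closing the jaws and lifting.

```bash
python3 -m creep '[{"dx":0,"dy":0,"dz":0,"rx":0,"ry":0,"rz":0,"gripper":0.6},{"dx":0,"dy":0,"dz":0,"rx":0,"ry":0,"rz":0,"gripper":0.55},{"dx":0,"dy":0,"dz":0,"rx":0,"ry":0,"rz":0,"gripper":0.55},{"dx":0,"dy":0,"dz":0,"rx":0,"ry":0,"rz":0,"gripper":0.55},{"dx":0,"dy":0,"dz":0,"rx":0,"ry":0,"rz":0,"gripper":0.55},{"dx":0,"dy":-0.005,"dz":0,"rx":0,"ry":0,"rz":0,"gripper":0.55},{"dx":0,"dy":-0.02,"dz":0,"rx":0,"ry":0,"rz":0,"gripper":0.55},{"dx":0,"dy":-0.05,"dz":0,"rx":0,"ry":0,"rz":0,"gripper":0.55},{"dx":0,"dy":-0.1,"dz":0,"rx":0,"ry":0,"rz":0,"gripper":0.55},{"dx":0,"dy":-0.14,"dz":0,"rx":0,"ry":0,"rz":0,"gripper":0.55},{"dx":0,"dy":-0.15,"dz":0,"rx":0,"ry":0,"rz":0,"gripper":0.55},{"dx":0,"dy":-0.15,"dz":0,"rx":0,"ry":0,"rz":0,"gripper":0.55}]' 15
python3 - <<'E'
from h import *
p,d,K,D,T=grab('wrist');save(p,'w9.png');s=status.observe();print(s['time'],s['tool_pos'],s['tool_rot'],s['opening'],s['contact_force'])
E
```

```text
time: 12.15
tool_pos: [0.44, -0.1878, 0.1845]
tool_rot: [-1.571, -0.001, -0.243]
contact_force: [-0.5, 0.2, -1.6]
opening: 0.0607
12.2 [ 0.43956956 -0.18752473  0.18349164] [-1.57026184e+00  1.24730636e-03 -2.43029741e-01] 0.06079649678025294 [ 0.61467615  0.22514686 -1.72199474]
```

View pics/w9.png

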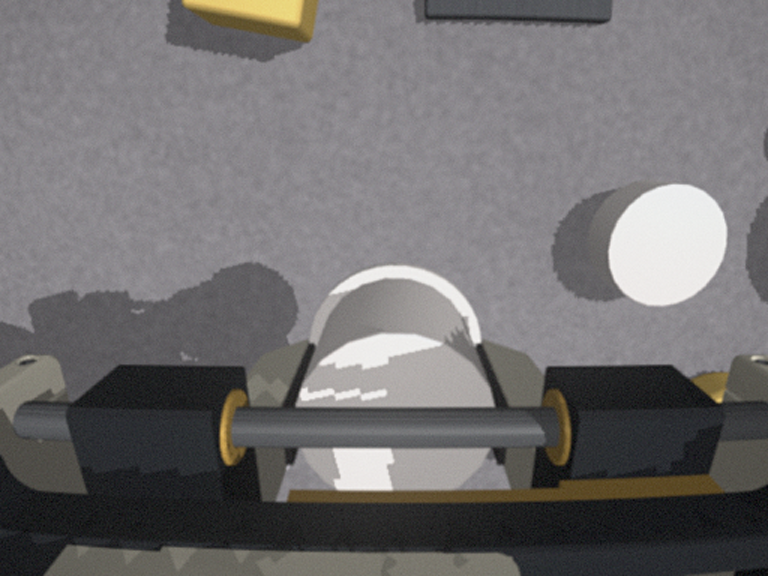

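```bash
python3 -m creep '[{"dx":0.01,"dy":0,"dz":0.03,"rx":0,"ry":0,"rz":0,"gripper":0.55},{"dx":0.02,"dy":0,"dz":0.07,"rx":0,"ry":0,"rz":0,"gripper":0.55},{"dx":0.04,"dy":0,"dz":0.12,"rx":0,"ry":0,"rz":0,"gripper":0.55},{"dx":0.055,"dy":0,"dz":0.165,"rx":0,"ry":0,"rz":0,"gripper":0.55},{"dx":0.07,"dy":0,"dz":0.205,"rx":0,"ry":0,"rz":0,"gripper":0.55},{"dx":0.0778,"dy":0,"dz":0.225,"rx":0,"ry":0,"rz":0,"gripper":0.55},{"dx":0.0778,"dy":0,"dz":0.2329,"rx":0,"ry":0,"rz":0,"gripper":0.55},{"dx":0.0778,"dy":0.02,"dz":0.2329,"rx":0,"ry":0,"rz":0,"gripper":0.55},{"dx":0.0778,"dy":0.04,"dz":0.2329,"rx":0,"ry":0,"rz":0,"gripper":0.55},{"dx":0.0778,"dy":0.055,"dz":0.2329,"rx":0,"ry":0,"rz":0,"gripper":0.55},{"dx":0.0778,"dy":0.065,"dz":0.2329,"rx":0,"ry":0,"rz":0,"gripper":0.55},{"dx":0.0778,"dy":0.07,"dz":0.2329,"rx":0,"ry":0,"rz":0,"gripper":0.55},{"dx":0.0778,"dy":0.07,"dz":0.2329,"rx":0,"ry":0,"rz":0,"gripper":0.55}]'
python3 - <<'E'
from h import *
p,d,K,D,T=grab('wrist');save(p,'w10.png');p,d,K,D,T=grab('side');save(p[120:260,220:340],'s10.png',5);s=status.observe();print(s['time'],s['tool_pos'],s['tool_rot'],s['opening'],s['contact_force'])
E
```

```text
time: 13.82
tool_pos: [0.5717, 0.0194, 0.1142]
tool_rot: [-1.571, 0.0, -0.243]
contact_force: [-0.2, 0.2, -1.7]
opening: 0.0608
13.925 [0.57199082 0.01944084 0.11473451] [-1.57061805e+00 -9.79564422e-04 -2.42925939e-01] 0.06098602323243574 [-0.38627621  0.82893844 -0.65977715]
```

View pics/w10.png

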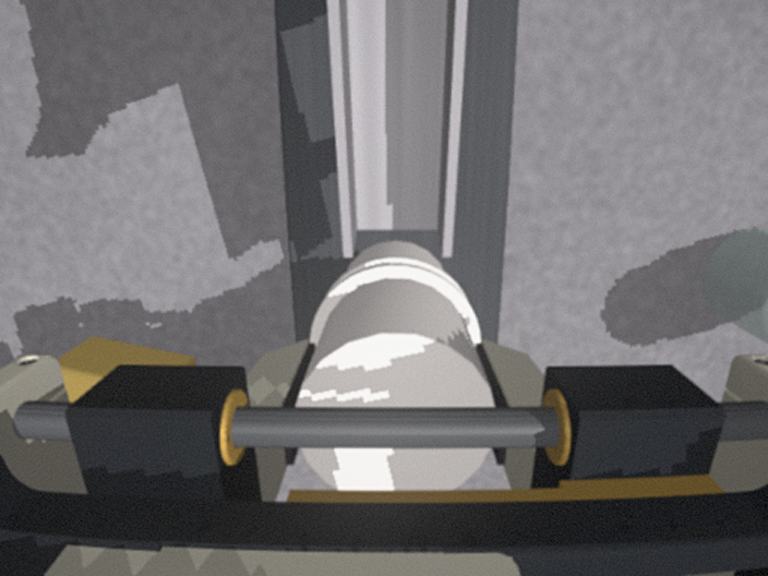

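View pics/s10.png

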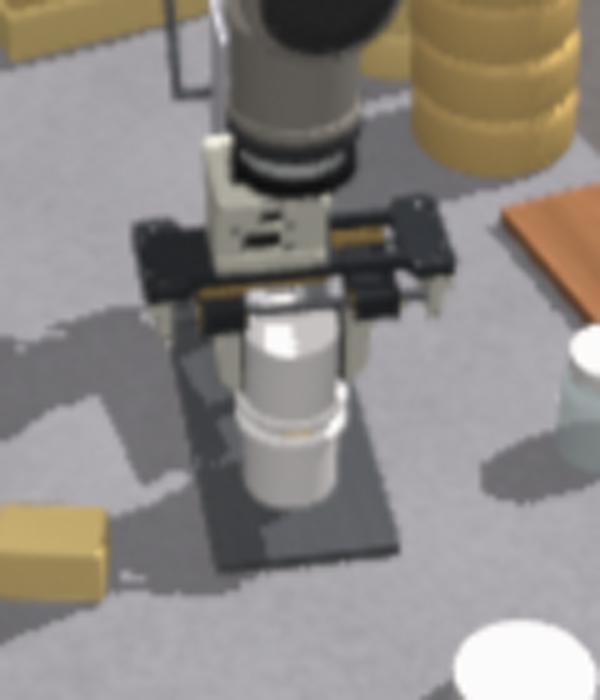

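The cover is about 10 mm above the rim and concentric with it in both views. Lowering gently now.

```bash
python3 -m creep '[{"dx":0,"dy":0.004,"dz":0,"rx":0,"ry":0,"rz":0,"gripper":0.55},{"dx":0,"dy":0.007,"dz":0,"rx":0,"ry":0,"rz":0,"gripper":0.55},{"dx":0,"dy":0.0085,"dz":0,"rx":0,"ry":0,"rz":0,"gripper":0.55},{"dx":0,"dy":0.0092,"dz":0,"rx":0,"ry":0,"rz":0,"gripper":0.55},{"dx":0,"dy":0.0096,"dz":0,"rx":0,"ry":0,"rz":0,"gripper":0.55},{"dx":0,"dy":0.0096,"dz":0,"rx":0,"ry":0,"rz":0,"gripper":0.55}]'; python3 - <<'E'
from h import *
p,d,K,D,T=grab('wrist');save(p[150:240,180:340],'w11.png',5);s=status.observe();print(s['time'],s['tool_pos'],s['contact_force'])
E
```

```text
time: 14.68
tool_pos: [0.5717, 0.0194, 0.1047]
tool_rot: [-1.571, -0.0, -0.243]
contact_force: [-0.0, -0.3, -0.4]
opening: 0.0611
14.725 [0.57169619 0.01946261 0.10467586] [-0.42168321  0.03852775 -1.01029857]
```

View pics/w11.png

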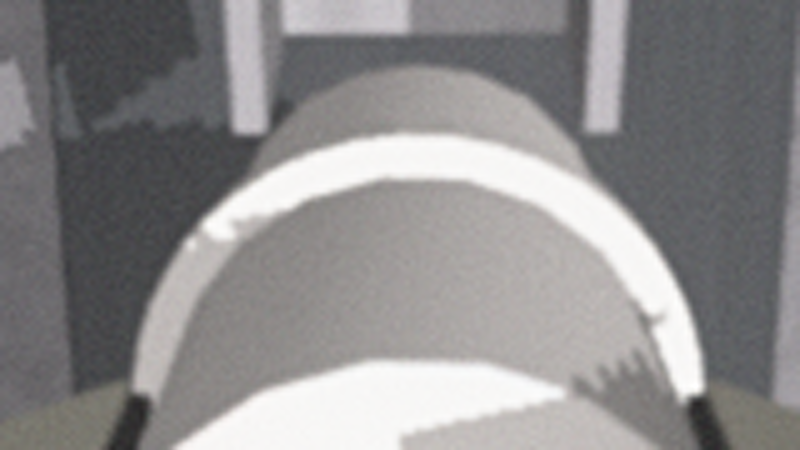

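```bash
python3 -m creep '[{"dx":0,"dy":0.0004,"dz":0,"rx":0,"ry":0,"rz":0,"gripper":0.55},{"dx":0,"dy":0.0008,"dz":0,"rx":0,"ry":0,"rz":0,"gripper":0.55},{"dx":0,"dy":0.0008,"dz":0,"rx":0,"ry":0,"rz":0,"gripper":0.55}]'; python3 - <<'E'
from h import *
p,d,K,D,T=grab('side');save(p[160:240,240:320],'s12.png',7);s=status.observe();print(s['time'],s['tool_pos'],s['contact_force'])
E
```

```text
time: 15.1
tool_pos: [0.5718, 0.0195, 0.1045]
tool_rot: [-1.571, -0.001, -0.243]
contact_force: [-2.4, -0.4, 4.8]
opening: 0.0612
15.15 [0.57177595 0.01947563 0.10455187] [-1.64555404 -0.20928735  5.53664026]
```

View pics/s12.png

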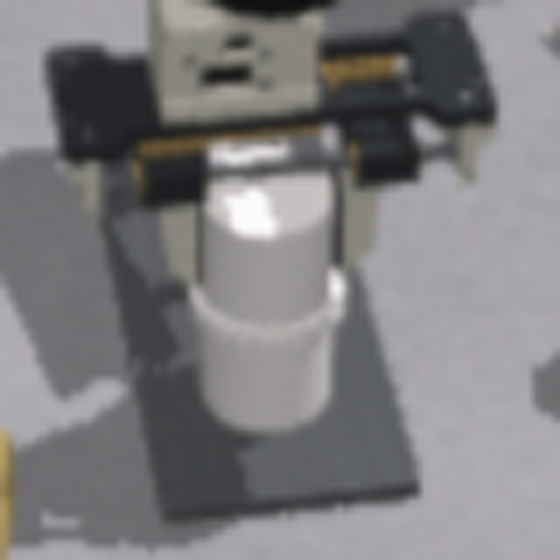

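Contact is made at about 5 N, with the rims concentric. Easing the load off, opening and lifting clear.

```bash
python3 -m creep '[{"dx":0,"dy":-0.0004,"dz":0,"rx":0,"ry":0,"rz":0,"gripper":0.55},{"dx":0,"dy":-0.0004,"dz":0,"rx":0,"ry":0,"rz":0,"gripper":0.7},{"dx":0,"dy":-0.0004,"dz":0,"rx":0,"ry":0,"rz":0,"gripper":0.8},{"dx":0,"dy":-0.0004,"dz":0,"rx":0,"ry":0,"rz":0,"gripper":0.9},{"dx":0,"dy":-0.0004,"dz":0,"rx":0,"ry":0,"rz":0,"gripper":0.95},{"dx":0,"dy":-0.01,"dz":0,"rx":0,"ry":0,"rz":0,"gripper":0.95},{"dx":0,"dy":-0.04,"dz":0,"rx":0,"ry":0,"rz":0,"gripper":0.95},{"dx":0,"dy":-0.09,"dz":0,"rx":0,"ry":0,"rz":0,"gripper":0.95},{"dx":0,"dy":-0.15,"dz":-0.01,"rx":0,"ry":0,"rz":0,"gripper":0.95},{"dx":0,"dy":-0.198,"dz":-0.05,"rx":0,"ry":0,"rz":0,"gripper":0.95},{"dx":0,"dy":-0.198,"dz":-0.061,"rx":0,"ry":0,"rz":0,"gripper":0.95},{"dx":0,"dy":-0.198,"dz":-0.061,"rx":0,"ry":0,"rz":0,"gripper":0.95}]'; python3 - <<'E'
from h import *
p,d,K,D,T=grab('wrist');save(p,'w13.png');s=status.observe();print(s['time'],s['tool_pos'],s['contact_force'])
r=disc(p,d,K,D,T,(265,116),.13,tol=.01);print('cover top',r)
p,d,K,D,T=grab('top');save(p[120:300,150:420],'t13.png',2.9)
c=proj([.5715,.0197,.13],K,D,T)[0];print(disc(p,d,K,D,T,c,.13,rpix=20))
p,d,K,D,T=grab('side');save(p[130:260,220:350],'s13.png',4.5)
E
```

```text
time: 16.65
tool_pos: [0.5565, -0.0402, 0.3015]
tool_rot: [-1.571, 0.001, -0.245]
contact_force: [0.1, 0.4, -0.1]
opening: 0.0869
16.7 [ 0.55640074 -0.03949082  0.30071007] [-0.65687168 -0.46276611  0.06361324]
cover top ((array([0.57140601, 0.02046592]), np.float64(0.029663947092474083), np.float64(0.00039882058322212216)), array([263.6374269 , 114.55555556]), np.float64(0.13049156562412517))
((array([0.57087706, 0.02159931]), np.float64(0.020350379112271704), np.float64(0.006889772845973223)), array([237.2195122 , 173.19512195]), np.float64(0.13044936762935033))
```

View pics/w13.png

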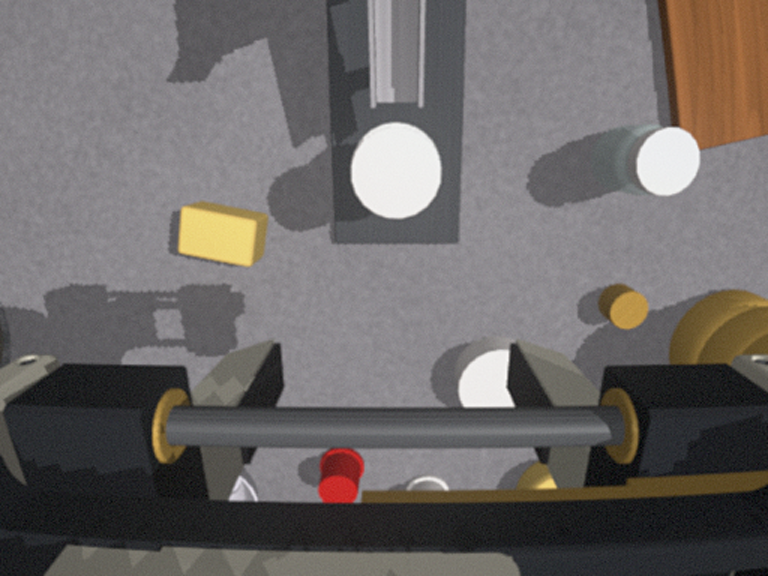

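View pics/s13.png

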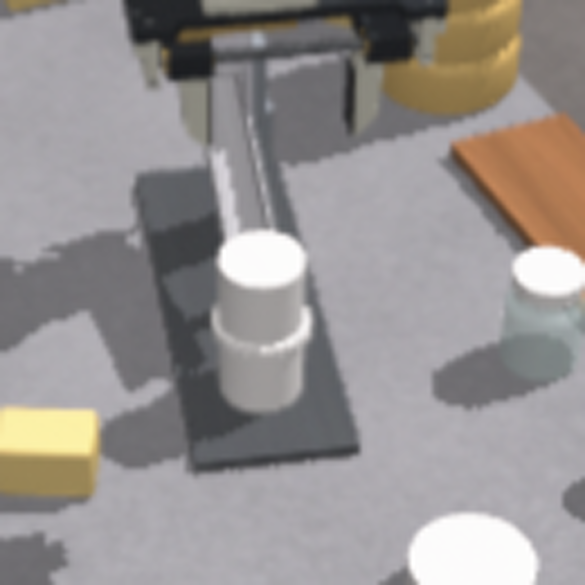

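The cover top measures (0.5714, 0.0205, 0.1305) against the rim at (0.5714, 0.0197), and the open mould and plate look unmoved. Now for the white small mould.

```bash
python3 -m creep '[{"dx":0.005,"dy":0,"dz":-0.05,"rx":0,"ry":0,"rz":0,"gripper":0.8},{"dx":0.01,"dy":0,"dz":-0.11,"rx":0,"ry":0,"rz":0,"gripper":0.8},{"dx":0.02,"dy":0.02,"dz":-0.17,"rx":0,"ry":0,"rz":0,"gripper":0.8},{"dx":0.025,"dy":0.04,"dz":-0.23,"rx":0,"ry":0,"rz":0,"gripper":0.8},{"dx":0.03,"dy":0.06,"dz":-0.29,"rx":0,"ry":0,"rz":0,"gripper":0.8},{"dx":0.036,"dy":0.083,"dz":-0.34,"rx":0,"ry":0,"rz":0,"gripper":0.8},{"dx":0.036,"dy":0.083,"dz":-0.3765,"rx":0,"ry":0,"rz":0,"gripper":0.8},{"dx":0.036,"dy":0.083,"dz":-0.3765,"rx":0,"ry":0,"rz":0,"gripper":0.8},{"dx":0.036,"dy":0.083,"dz":-0.3765,"rx":0,"ry":0,"rz":0,"gripper":0.8}]'; python3 - <<'E'
from h import *
p,d,K,D,T=load('wrist');r=disc(p,d,K,D,T,(265,116),.13,tol=.01);print('cover in tool',totool(r[0][0],.13,T))
p,d,K,D,T=grab('wrist');save(p,'w14.png');s=status.observe();print(s['time'],s['tool_pos'],s['tool_rot'])
r=disc(p,d,K,D,T,(265,116),.045,tol=.008,rpix=45);print('small',r,totool(r[0][0],.045,T))
E
```

```text
time: 17.92
tool_pos: [0.5018, -0.4125, 0.2179]
tool_rot: [-1.569, 0.001, -0.242]
contact_force: [-0.2, 0.3, 0.6]
opening: 0.0733
cover in tool [-7.83186935e-05  1.71509084e-01  6.24162853e-02]
17.975 [ 0.50197936 -0.41227942  0.21839097] [-1.56968926e+00  6.85546299e-04 -2.41486792e-01]
small ((array([ 0.51687003, -0.35623598]), np.float64(0.021277097760001612), np.float64(0.0005809678209330503)), array([264.43846154, 119.18461538]), np.float64(0.04551025134198977)) [0.00135428 0.17298562 0.05799061]
```

View pics/w14.png

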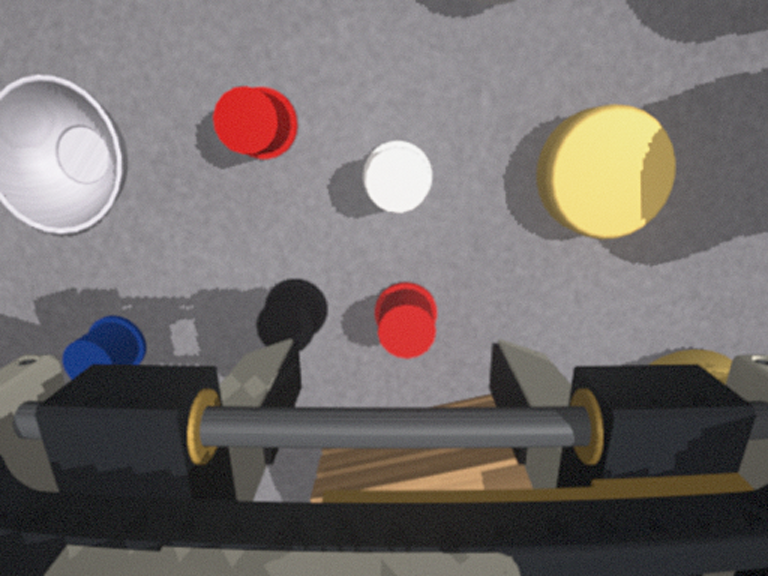

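```bash
python3 - <<'E'
from h import *
def edgefit(p,K,D,T,px,z,R,n=120):
    g=cv2.GaussianBlur(cv2.cvtColor(p,cv2.COLOR_RGB2GRAY),(3,3),0).astype(np.float32)
    c=ontoplane([px],z,K,D,T)[0,:2]
    for it in range(4):
        P=[];
        rr=np.linspace(R-.007,R+.005,49)
        for a in np.linspace(0,2*np.pi,n,endpoint=False):
            W=np.c_[c[0]+rr*np.cos(a),c[1]+rr*np.sin(a),np.full(len(rr),z)]
            uv=proj(W,K,D,T).astype(np.float32)
            v=cv2.remap(g,uv[:,0].reshape(1,-1),uv[:,1].reshape(1,-1),cv2.INTER_LINEAR)[0]
            dv=np.diff(v);i=np.argmin(dv)
            if dv[i]<-2: P.append(W[i,:2]+.5*(W[1,:2]-W[0,:2]))
        c,r,s=circ(np.array(P))
    return c,r,s,len(P)
z=np.load('last_top.npz')
import cv2
p,d,K,D,T=load('wrist')
for zz,R in ((.045,.022),):
    r=edgefit(p,K,D,T,(265.3,118),zz,R);print('small',r,totool(r[0],zz,T))
save(p[85:150,225:305],'w14c.png',9)
tp=load('top')
p,d,K,D,T=tp
u=proj([.516,-.355,.045],K,D,T)[0];print('top cam small',edgefit(p,K,D,T,u,.045,.022))
E
```

```text
small (array([ 0.51729273, -0.35404707]), np.float64(0.023404567487493266), np.float64(0.0007670825514011648), 120) [0.00123967 0.17298936 0.06021701]
top cam small (array([ 0.51553966, -0.35533298]), np.float64(0.02166155378065999), np.float64(0.0016467367605853464), 114)
```

View pics/w14c.png

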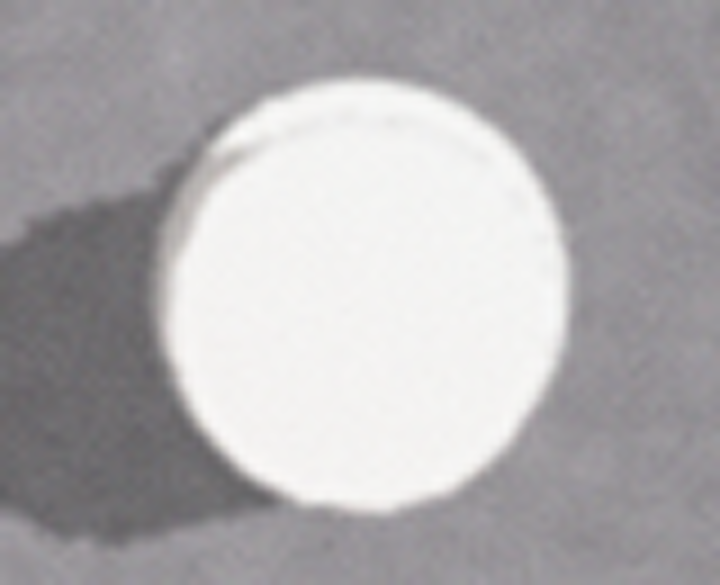

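```bash
python3 - <<'E'
from h import *
p,d,K,D,T=load('wrist')
for uv in ((265.3,119.4),(264.4,119.2)):
    c=ontoplane([uv],.045,K,D,T)[0];print(c,totool(c[:2],.045,T))
E
```

```text
[ 0.51731562 -0.35583883  0.045     ] [0.00169161 0.172986   0.05848303]
[ 0.51647703 -0.35542562  0.045     ] [0.0007784  0.17298745 0.05868306]
```

The white mould at (398,177) is the only white one with a flange (the red, black and blue ones are look-alikes), and the crop shows its flange sliver. Descending over it, keeping it centred between the pads.

```bash
python3 -m creep '[{"dx":0.0014,"dy":0.0,"dz":0.05,"rx":0,"ry":0,"rz":0,"gripper":0.8},{"dx":0.0014,"dy":0.05,"dz":0.0584,"rx":0,"ry":0,"rz":0,"gripper":0.8},{"dx":0.0014,"dy":0.1,"dz":0.0584,"rx":0,"ry":0,"rz":0,"gripper":0.8},{"dx":0.0014,"dy":0.14,"dz":0.0584,"rx":0,"ry":0,"rz":0,"gripper":0.8},{"dx":0.0014,"dy":0.17,"dz":0.0584,"rx":0,"ry":0,"rz":0,"gripper":0.8},{"dx":0.0014,"dy":0.184,"dz":0.0584,"rx":0,"ry":0,"rz":0,"gripper":0.8},{"dx":0.0014,"dy":0.19,"dz":0.0584,"rx":0,"ry":0,"rz":0,"gripper":0.8},{"dx":0.0014,"dy":0.19,"dz":0.0584,"rx":0,"ry":0,"rz":0,"gripper":0.8}]' 12; python3 - <<'E'
from h import *
p,d,K,D,T=grab('wrist');save(p,'w15.png');s=status.observe();print(s['time'],s['tool_pos'],s['tool_rot'],s['opening'])
E
```

```text
time: 18.98
tool_pos: [0.5173, -0.3575, 0.0296]
tool_rot: [-1.571, -0.001, -0.243]
contact_force: [0.2, -0.3, 0.6]
opening: 0.0737
19.025 [ 0.51738758 -0.35775903  0.02995029] [-1.57160014 -0.00173163 -0.24273338] 0.07316529333763074
```

View pics/w15.png

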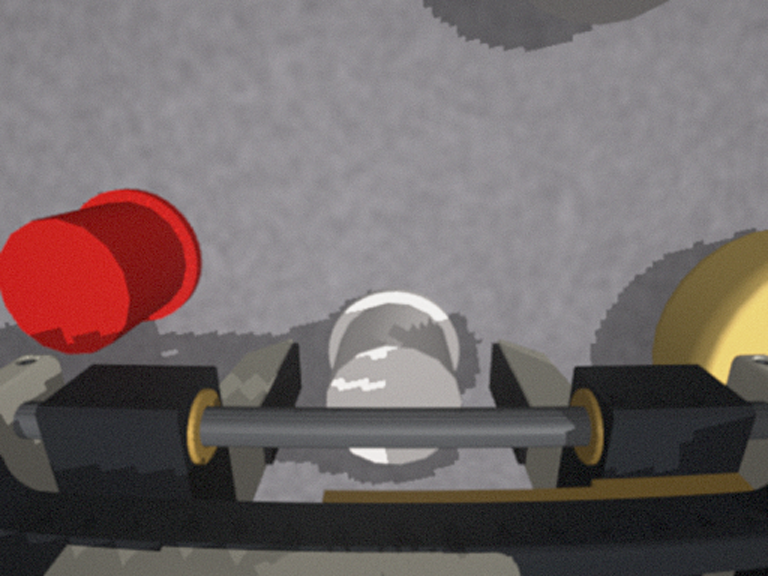

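```bash
python3 - <<'E'
from h import *
p,d,K,D,T=load('wrist');M=np.array(get_calibration('wrist')['mount'])
for nm,h,r in (('small',-.0155,.022),('cover',-.025,.0305)):
    print(nm,1.5*proj([[0,h,0],[0,h,r],[0,h,-r],[-r,h,0],[r,h,0]],K,D,M))
E
```

```text
small [[396.70429011 410.82748329]
 [396.76188054 348.15792804]
 [396.64690633 467.05607407]
 [327.89550263 410.67436369]
 [465.4869025  410.53285454]]
cover [[396.85056673 428.40985082]
 [396.94989833 334.91843485]
 [396.75321193 507.7907047 ]
 [295.46891296 427.95908771]
 [498.17175456 427.74037761]]
```

```bash
python3 -m creep '[{"dx":0,"dy":0,"dz":0.001,"rx":0,"ry":0,"rz":0,"gripper":0.6},{"dx":0,"dy":0,"dz":0.001,"rx":0,"ry":0,"rz":0,"gripper":0.4},{"dx":0,"dy":0,"dz":0.001,"rx":0,"ry":0,"rz":0,"gripper":0.4},{"dx":0,"dy":0,"dz":0.001,"rx":0,"ry":0,"rz":0,"gripper":0.4},{"dx":0,"dy":0,"dz":0.001,"rx":0,"ry":0,"rz":0,"gripper":0.4},{"dx":0,"dy":0,"dz":0.001,"rx":0,"ry":0,"rz":0,"gripper":0.4},{"dx":0,"dy":-0.01,"dz":0.001,"rx":0,"ry":0,"rz":0,"gripper":0.4},{"dx":0,"dy":-0.04,"dz":0.001,"rx":0,"ry":0,"rz":0,"gripper":0.4},{"dx":0,"dy":-0.09,"dz":0.001,"rx":0,"ry":0,"rz":0,"gripper":0.4},{"dx":0,"dy":-0.15,"dz":0.001,"rx":0,"ry":0,"rz":0,"gripper":0.4},{"dx":0,"dy":-0.18,"dz":0.001,"rx":0,"ry":0,"rz":0,"gripper":0.4},{"dx":0,"dy":-0.18,"dz":0.001,"rx":0,"ry":0,"rz":0,"gripper":0.4},{"dx":0,"dy":-0.18,"dz":0.001,"rx":0,"ry":0,"rz":0,"gripper":0.4}]' 12
python3 - <<'E'
from h import *
p,d,K,D,T=grab('wrist');save(p,'w16.png');s=status.observe();print(s['time'],s['tool_pos'],s['tool_rot'],s['opening'])
E
```

```text
time: 20.65
tool_pos: [0.5164, -0.3561, 0.2077]
tool_rot: [-1.57, 0.002, -0.243]
contact_force: [0.2, -0.3, -1.1]
opening: 0.0431
20.7 [ 0.51631786 -0.3559615   0.20709479] [-1.56926902  0.00273788 -0.24303   ] 0.04329908625862567
```

View pics/w16.png

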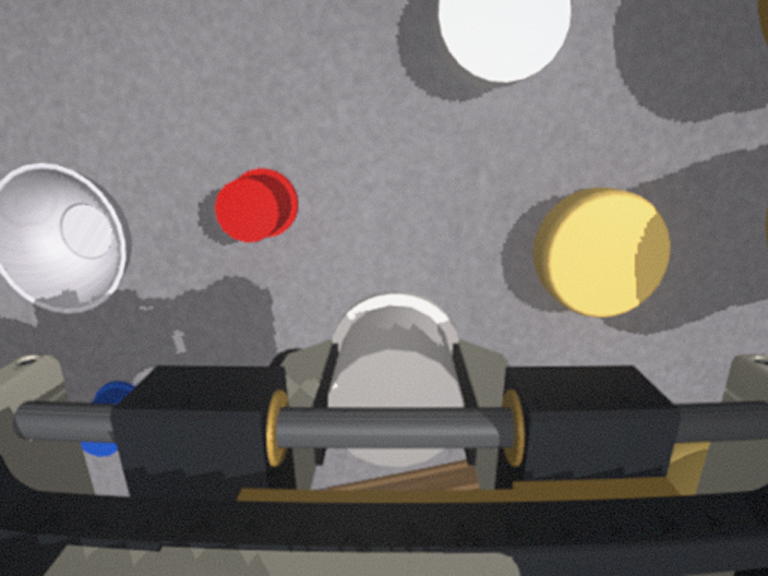

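Held well: the opening is 43 mm and the top is centred at (396,407), as predicted. Carrying it over the stack.

```bash
python3 -m creep '[{"dx":-0.005,"dy":-0.01,"dz":0.03,"rx":0,"ry":0,"rz":0,"gripper":0.4},{"dx":-0.01,"dy":-0.02,"dz":0.08,"rx":0,"ry":0,"rz":0,"gripper":0.4},{"dx":-0.015,"dy":-0.02,"dz":0.135,"rx":0,"ry":0,"rz":0,"gripper":0.4},{"dx":-0.02,"dy":-0.02,"dz":0.19,"rx":0,"ry":0,"rz":0,"gripper":0.4},{"dx":-0.025,"dy":-0.02,"dz":0.245,"rx":0,"ry":0,"rz":0,"gripper":0.4},{"dx":-0.03,"dy":-0.02,"dz":0.3,"rx":0,"ry":0,"rz":0,"gripper":0.4},{"dx":-0.035,"dy":-0.02,"dz":0.345,"rx":0,"ry":0,"rz":0,"gripper":0.4},{"dx":-0.0372,"dy":-0.02,"dz":0.37,"rx":0,"ry":0,"rz":0,"gripper":0.4},{"dx":-0.0372,"dy":-0.01,"dz":0.3787,"rx":0,"ry":0,"rz":0,"gripper":0.4},{"dx":-0.0372,"dy":0.01,"dz":0.3787,"rx":0,"ry":0,"rz":0,"gripper":0.4},{"dx":-0.0372,"dy":0.03,"dz":0.3787,"rx":0,"ry":0,"rz":0,"gripper":0.4},{"dx":-0.0372,"dy":0.04,"dz":0.3787,"rx":0,"ry":0,"rz":0,"gripper":0.4},{"dx":-0.0372,"dy":0.043,"dz":0.3787,"rx":0,"ry":0,"rz":0,"gripper":0.4},{"dx":-0.0372,"dy":0.043,"dz":0.3787,"rx":0,"ry":0,"rz":0,"gripper":0.4}]'
python3 - <<'E'
from h import *
p,d,K,D,T=grab('wrist');save(p,'w17.png');p,d,K,D,T=grab('side');save(p[120:240,230:340],'s17.png',5);s=status.observe();print(s['time'],s['tool_pos'],s['tool_rot'],s['opening'],s['contact_force'])
E
```

```text
time: 22.45
tool_pos: [0.5721, 0.0196, 0.1659]
tool_rot: [-1.571, -0.0, -0.244]
contact_force: [0.3, 0.3, 0.1]
opening: 0.0432
22.55 [0.57237383 0.01982954 0.16644491] [-1.57054448e+00 -1.20859124e-03 -2.43200780e-01] 0.04301731175272725 [ 0.73881573 -0.06179253 -0.36145751]
```

View pics/w17.png

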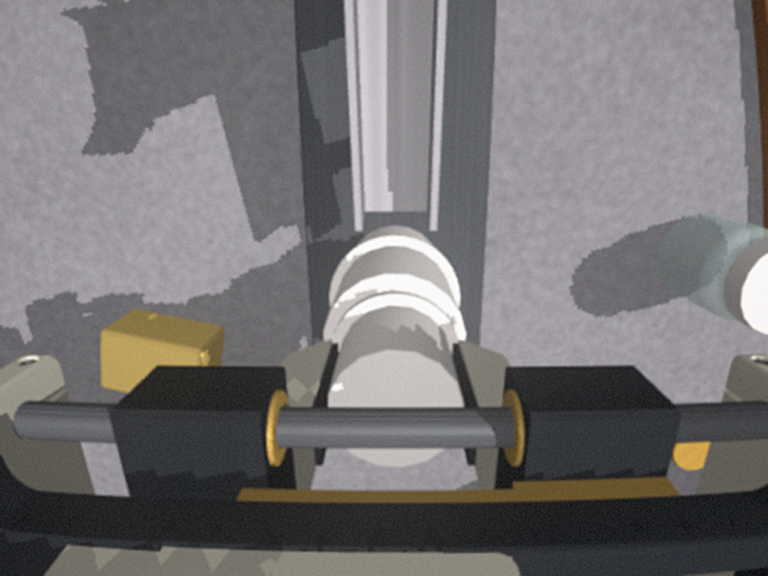

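View pics/s17.png

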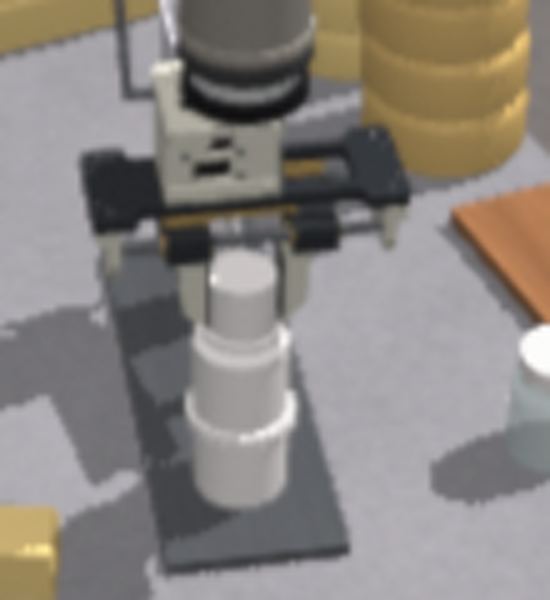

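The small mould hovers about 7 mm above the cover, concentric with it. Lowering.

```bash
python3 -m creep '[{"dx":0,"dy":0.003,"dz":0,"rx":0,"ry":0,"rz":0,"gripper":0.4},{"dx":0,"dy":0.005,"dz":0,"rx":0,"ry":0,"rz":0,"gripper":0.4},{"dx":0,"dy":0.006,"dz":0,"rx":0,"ry":0,"rz":0,"gripper":0.4},{"dx":0,"dy":0.0066,"dz":0,"rx":0,"ry":0,"rz":0,"gripper":0.4},{"dx":0,"dy":0.0066,"dz":0,"rx":0,"ry":0,"rz":0,"gripper":0.4}]'
python3 -m creep '[{"dx":0,"dy":0.0004,"dz":0,"rx":0,"ry":0,"rz":0,"gripper":0.4},{"dx":0,"dy":0.0004,"dz":0,"rx":0,"ry":0,"rz":0,"gripper":0.4}]'
```

```text
time: 23.18
tool_pos: [0.572, 0.02, 0.1592]
tool_rot: [-1.571, 0.0, -0.243]
contact_force: [-1.0, 0.6, -1.1]
opening: 0.0431
time: 23.42
tool_pos: [0.5721, 0.02, 0.159]
tool_rot: [-1.571, -0.0, -0.243]
contact_force: [-0.1, 0.3, 0.3]
opening: 0.043
```

```bash
python3 -m creep '[{"dx":0,"dy":0.0004,"dz":0,"rx":0,"ry":0,"rz":0,"gripper":0.4},{"dx":0,"dy":0.0004,"dz":0,"rx":0,"ry":0,"rz":0,"gripper":0.4}]'
python3 -m creep '[{"dx":0,"dy":0.0004,"dz":0,"rx":0,"ry":0,"rz":0,"gripper":0.4},{"dx":0,"dy":0.0004,"dz":0,"rx":0,"ry":0,"rz":0,"gripper":0.4}]'
```

```text
time: 23.68
tool_pos: [0.5722, 0.02, 0.1589]
tool_rot: [-1.571, -0.001, -0.243]
contact_force: [-1.6, 0.1, 4.5]
opening: 0.0431
time: 23.92
tool_pos: [0.5722, 0.02, 0.1589]
tool_rot: [-1.571, -0.001, -0.243]
contact_force: [-2.3, -0.6, 7.5]
opening: 0.0433
```

It is seated, with contact at 7.5 N. Easing the load off, releasing and retreating.

```bash
python3 -m creep '[{"dx":0,"dy":-0.0007,"dz":0,"rx":0,"ry":0,"rz":0,"gripper":0.4},{"dx":0,"dy":-0.0007,"dz":0,"rx":0,"ry":0,"rz":0,"gripper":0.5},{"dx":0,"dy":-0.0007,"dz":0,"rx":0,"ry":0,"rz":0,"gripper":0.6},{"dx":0,"dy":-0.0007,"dz":0,"rx":0,"ry":0,"rz":0,"gripper":0.75},{"dx":0,"dy":-0.0007,"dz":0,"rx":0,"ry":0,"rz":0,"gripper":0.8},{"dx":0,"dy":-0.01,"dz":0,"rx":0,"ry":0,"rz":0,"gripper":0.8},{"dx":0,"dy":-0.04,"dz":0,"rx":0,"ry":0,"rz":0,"gripper":0.8},{"dx":0,"dy":-0.09,"dz":0,"rx":0,"ry":0,"rz":0,"gripper":0.8},{"dx":0,"dy":-0.14,"dz":-0.02,"rx":0,"ry":0,"rz":0,"gripper":0.8},{"dx":0,"dy":-0.18,"dz":-0.06,"rx":0,"ry":0,"rz":0,"gripper":0.8},{"dx":0,"dy":-0.18,"dz":-0.061,"rx":0,"ry":0,"rz":0,"gripper":0.8},{"dx":0,"dy":-0.18,"dz":-0.061,"rx":0,"ry":0,"rz":0,"gripper":0.8}]'
python3 - <<'E'
from h import *
p,d,K,D,T=grab('wrist');save(p,'w18.png');s=status.observe();print(s['time'],s['tool_pos'],s['contact_force'])
r=disc(p,d,K,D,T,(265,116),.175,tol=.01,rpix=45);print('small top',r)
p,d,K,D,T=grab('side');save(p[100:260,200:360],'s18.png',3.7)
E
```

```text
time: 25.42
tool_pos: [0.557, -0.039, 0.3376]
tool_rot: [-1.57, 0.001, -0.244]
contact_force: [-0.3, -0.8, -0.8]
opening: 0.0733
25.475 [ 0.5569211  -0.03857621  0.3369261 ] [0.15039606 0.21339284 0.46680087]
small top ((array([0.57184553, 0.02023225]), np.float64(0.021241177167464032), np.float64(0.000545009365470991)), array([263.77272727, 116.21212121]), np.float64(0.1754999998918773))
```

View pics/w18.png

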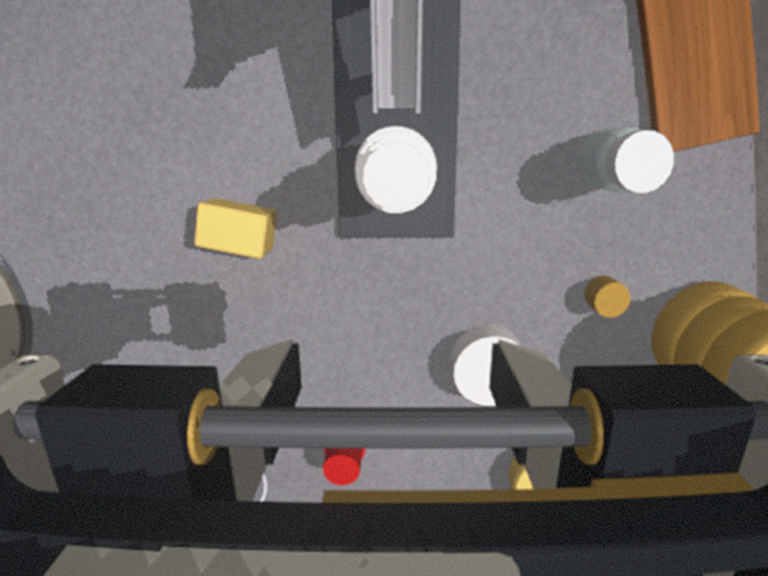

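View pics/s18.png

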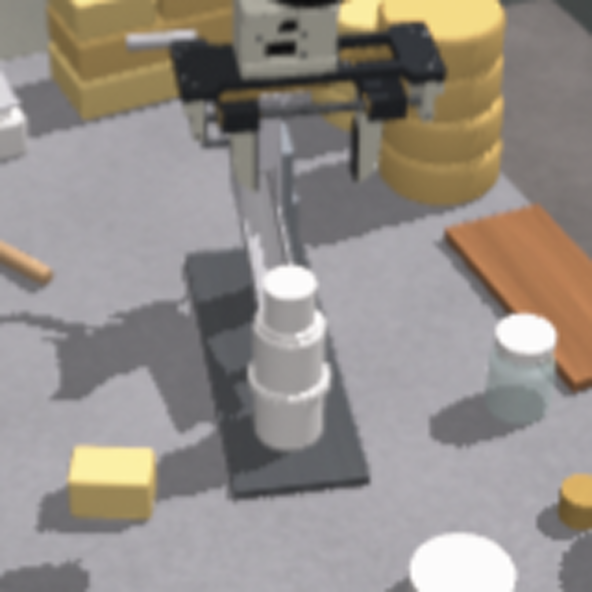

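The stack stands with the small mould's top at (0.5718, 0.0202, 0.1755). I'll move aside for a final comparison with the starting pictures.

```bash
python3 -m creep '[{"dx":-0.02,"dy":0,"dz":-0.05,"rx":0,"ry":0,"rz":0,"gripper":0.8},{"dx":-0.06,"dy":0,"dz":-0.1,"rx":0,"ry":0,"rz":0,"gripper":0.8},{"dx":-0.1,"dy":0,"dz":-0.15,"rx":0,"ry":0,"rz":0,"gripper":0.8},{"dx":-0.13,"dy":0,"dz":-0.2,"rx":0,"ry":0,"rz":0,"gripper":0.8},{"dx":-0.13,"dy":0,"dz":-0.2,"rx":0,"ry":0,"rz":0,"gripper":0.8}]'
python3 - <<'E'
from h import *
np.set_printoptions(suppress=True)
for cam in ('top','side'):
    p,d,K,D,T=grab(cam)
    X=cloud(d,K,D,T);m=(X[...,0]>.5)&(X[...,0]<.65)&(X[...,1]>.262)&(X[...,1]<.36)&(X[...,2]>.235)
    print(cam,m.sum(),X[m].mean(0) if m.any() else None); save(p,cam+'19.png')
p,d,K,D,T=load('top')
for z,R in ((.175,.022),):
    u=proj([.5715,.02,z],K,D,T)[0];print(disc(p,d,K,D,T,u,z,tol=.01,rpix=20))
E
```

```text
time: 26.15
tool_pos: [0.3807, -0.2037, 0.3373]
tool_rot: [-1.571, 0.002, -0.248]
contact_force: [0.4, -0.3, 0.0]
opening: 0.0732
top 113 [0.56817839 0.29529474 0.25929879]
side 0 None
((array([0.5711719 , 0.01943277]), np.float64(0.02026136009605928), np.float64(0.0009433379247703585)), array([237.5       , 171.02941176]), np.float64(0.17587646063119822))
```

View pics/top19.png

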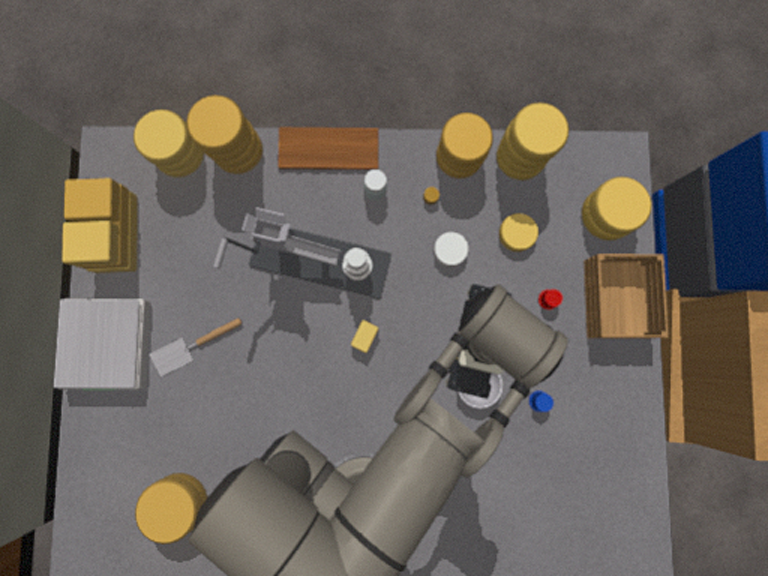

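View pics/side19.png

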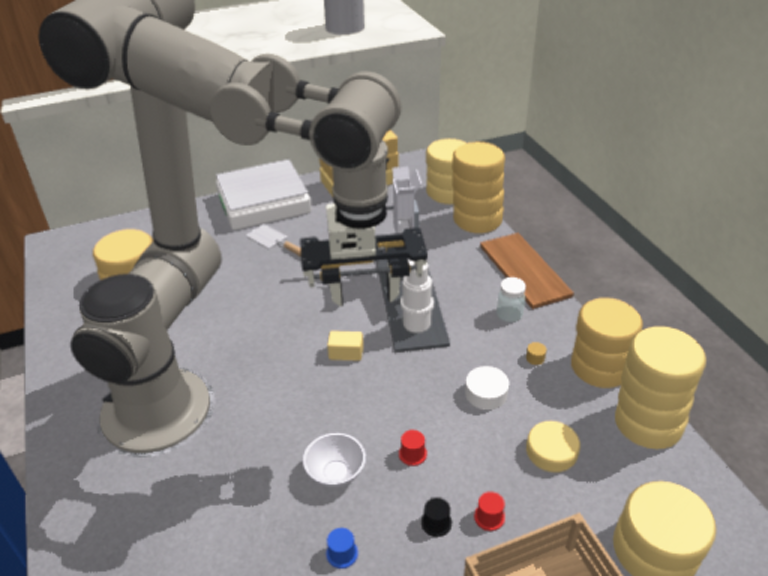

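The lever bar is back at its starting place in the top view, the hopper is empty, the stack stands straight and everything else is where it was. Handing in.

```bash
python3 -c "
from cell import robot
print(robot.hand_in())"
```

```text
the job is handed in; nothing more can be done
None
```

The job is done and handed in at about 26 s. I threw the lever over, which dropped all three cheeses into the open mould, then swung it back to shut. I set the cover mould rim on rim over the filled one and stood the white small mould in the middle on top, each lowered to a light contact of 5–7.5 N before release.

**Last checks:**
- **Trap:** the lever bar measures within 1 mm of its starting position in the wrist and top views. The side camera could not see it at the end, because the arm was in the way.
- **Stack:** the wrist camera put the cover top at (0.5714, 0.0205) and the small mould's top at (0.5718, 0.0202), against the open rim at (0.5714, 0.0197), so everything is centred within about 1 mm. The heights, 0.1305 and 0.1755 m, fit the given sizes.
- **Other objects:** the bystanders and look-alikes I could see are in their starting places; the arm partly hid the bowl, a red and the black look-alike from above, but all showed in the side view.

**Disagreement:** the side camera's absolute positions differed from the other two by 3–7 mm. Its offset from cover to open mould agreed to better than 1 mm, so I relied on relative positions from the wrist and top cameras.

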